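# Load lock bodies in the drilling jig

### The arm

A 6-joint arm with a two-finger parallel gripper is mounted at the origin on the work surface. World frame = base frame: x ahead of the robot, y to its left, z up, the work surface at z = 0. Lengths are in m, angles in rad, forces in N, time in s.
With the tool pointing down it reaches from about 0.3 to 0.875 m from the base axis. Payload 6.4 kg.
Tool frame: the origin (TCP) lies between the finger pads; the fingertips stand ctrl.tip_reach ahead of it and the grasp point (between the pads) lies 11 mm behind it (ctrl.tip_reach is the distance from the TCP to the fingertips, in m); z points along the fingers, x is the direction in which the jaws open and shut, and the axes are right-handed (so a half turn about z gives the same grasp; the last joint's range is limited). The gripper opens to 85 mm and grips with 20 to 120 N. Pads are 22 mm wide; open, the fingers measure 114 mm over their backs; the gripper's body (76 mm by 85 mm) begins 54 mm behind the grasp point. The pads swing forward as they close: fully open they stand 13 mm farther back than shut.
Start: joints at [-1.521, 0.181, 1.607, -0, 1.354, -0.206], TCP at [0.146, -0.556, 0.239] pointing down, gripper open.
Joint ranges: [-2.99, 2.99], [-0.89, 2.07], [0.3, 2.58], [-1.14, 4.28], [0, 2.63], [-3.12, 3.12]. Speed limits (rad/s): [2.57, 2.57, 3.01, 3.14, 3.14, 3.14].

### API

Orientations are given as a unit quaternion [w, x, y, z].
In Python, from bench import telemetry, viewer, ticket, nets, ctrl gives the robot as it stands.
- The arm moves only by the tool step_arm, never from a script. Its argument "plan" is a list of rows, each a list of 2 entries, a list of its own where there are three numbers: the shift along the tool's x, y, z in m, then the turn, a rotation vector about the tool's x, y, z in degrees. A call has 1 to 5 rows; each row is the pose to reach, as a shift and turn from the pose commanded when the call began, along the tool's axes at that moment; what a row does not reach only later rows make up. A row lasts 1/10 s, in which the tool goes at most 50 mm and 8.59 degrees, less where a joint would pass 70% of its speed; a pose out of reach is approached as far as the arm can. A call with a gripper value outside its range is refused whole. "fingers" is the opening in per cent of the stroke, from 0 (shut) to 100 (fully open), set as the call begins (left out, the last holds). The fingers move at their own pace and stop on an object; the grip force is fixed at half the most. Time passes only in rows, so rows that repeat a pose let the fingers close. It gives the time, the measured TCP pose, the force and the opening at its end, in the units of the state.
- telemetry.get_obs(): the state, without advancing time (a new reading comes with each control period).
- viewer.camera(name): name is "scene" or "top"; returns the picture (400x640x3 uint8, red, green, blue); there is no depth.
- viewer.get_calibration(name): a dict with "K" (3x3 intrinsics, pixels), "dist" ([k1, k2, p1, p2, k3] as OpenCV has them; the pictures are not rectified), "origin" and "orientation" of the camera in the world. Camera axes: x right, y up, looking along -z (the intrinsics and any distortion apply to the point x, -y, -z); pixel columns grow to the right and rows downward; lengths in m; the calibration is good to about 2 mm. A picture is of the moment at which its call begins. get_calibration takes no time and is no camera call.
- ticket.hand_in(): hands the job in, once; it reports no verdict.
Trained networks look in the newest picture that a camera, given by its name, has taken for a name from the list of things; names that differ only in an ending like _2 or _b are one class to them, and where a whole thing is asked for, a point or a joint stands for the part that bears it (a point fixed in the world has none). Each returns a list of dicts, best first, with "score" (0 to 1); they miss things now and then, are a little off and sometimes report something else, mostly with a low value. They report only what shows in the picture. A call takes as long as a camera call. They do not tell look-alikes from the thing itself.
- nets.boxes_of(thing, camera): "extent" ([left, top, right, bottom] in pixels, round what is visible of it).
The state is a dict: "time_s": time; "q": joint angles; "dq": joint speeds; "joint_efforts": joint torques, N m; "eef_pos": TCP position; "eef_rot": TCP orientation; "wrist_force": force on the tool from outside, world axes, zero at the start; "torque": the same for the moment, N m; "opening": opening from 0.0 (shut) to 1.0 (fully open).
Only numpy, scipy, OpenCV 4.12 (cv2) and the standard library are available. Lean on these libraries where they do the work, as an engineer would, in place of code of your own. Each camera call takes 0.05 s, during which the arm holds its last target.

### The job

Get the drilling jig ready on the locksmith's bench: first swing its hold-down lever up out of the way, then push every brass lock body that lies on the bench through the converging guides into the channel, in one row, lengthwise, each touching the next and the first against the end stop. Then hang the drilling template on the jig's two pins so that it lies flat on the rails, and last bring the lever down until its foot rests on the template. Leave the oil can, the padlock and the file where they are.

Things in the scene. Friction and masses are not known exactly. Their poses are not given: they have to be found in the camera images.
- jig: Fixed steel drilling jig. Origin: under the middle of its channel, at bench height; +x along the channel from the open mouth (robot side) to the end stop, z up. Base plate x -119..127, y +-78 mm, 10 mm thick: the channel floor is at z 10 mm. Channel x -54..54 mm, 31 mm wide, between two rails with flat tops at z 34 mm (|y| 15.5 to 76 mm).
- mouth (a point): Point on the funnel floor (z 10 mm), centre line, jig x -78 mm. The funnel's two walls, tops at z 30 mm, converge from 79 mm apart at jig x -114 mm to 31 mm at x -54 mm. A lock body set down here lengthwise has its front 6 mm before the channel.
- stop (a point): Foot of the end stop's face, at jig x +54 mm, middle of the channel, on its floor. The stop's top is level with the rails.
- pin_a (a point): Tip of the first locating pin, at jig x -45, y +62 mm, z 53 mm. Both pins: 10 mm diameter, standing 19 mm above the rails, the last 6 mm tapered.
- pin_b (a point): Tip of the second locating pin, at jig x +45, y -62 mm, z 53 mm.
- lever_pivot (a point): Middle of the lever's hinge line, at jig x +105, y 0, z 56 mm; the hinge line is the jig's y axis. Its two cheeks stand at jig x 95..121 mm, |y| below 19 mm, up to z 64 mm.
- lever (a joint): Angle (rad) of the hold-down lever: 0 = foot just resting on a seated template, grows as it swings up and away from the channel to 1.6 (end of travel); above 1.2 it is clear of the template. Starts low (0 to 0.35). Stiff hinge: it stays where it is left; about 2 N at the grip moves it. With no template below it can go to -0.05.
- lever_grip (a point): Middle of the black cross-bar at the lever's end, 14 mm diameter, 24 mm long along the jig's y: can be pinched from above by its two end faces and turns between the fingers. At angle 0 it lies 60 mm before the pivot (towards the mouth) and 18 mm above it, 32 mm above a seated template's top.
- template: Loose aluminium plate 130 (x) x 152 (y) x 8 mm, about 350 g, two 13 mm pin holes near opposite corners. Origin: middle of its underside. Black bar handle on top in the middle, 50 (x) x 16 (y) mm, top 43 mm above the underside. A half turn leaves it the same. Seated, its origin is 34 mm above the jig's origin, x axis along the jig's.
- hole_a (a point): Centre of one pin hole at the underside, template x -45, y +62 mm.
- hole_b (a point): Centre of the other pin hole at the underside, template x +45, y -62 mm.
- mat: Fixed dark rubber mat, 200 x 190 x 3 mm, on which the lock bodies lie at first. Origin under its middle, at bench height.
- blank1: Brass lock body, a plain block 36 (x) x 28 (y) x 20 mm high, about 160 g, round steel plug on top. Origin: middle of its underside. Two or three of the four lock bodies are present, the others are absent.
- blank2: Brass lock body, a plain block 36 (x) x 28 (y) x 20 mm high, about 160 g, round steel plug on top. Origin: middle of its underside. Two or three of the four lock bodies are present, the others are absent.
- blank3: Brass lock body, a plain block 36 (x) x 28 (y) x 20 mm high, about 160 g, round steel plug on top. Origin: middle of its underside. Two or three of the four lock bodies are present, the others are absent.
- blank4: Brass lock body, a plain block 36 (x) x 28 (y) x 20 mm high, about 160 g, round steel plug on top. Origin: middle of its underside. Two or three of the four lock bodies are present, the others are absent.
- oiler: Bystander: small grey oil can with a spout, 48 mm diameter, 120 mm tall. Origin under its middle.
- padlock: Bystander: finished steel padlock lying flat, 45 x 40 x 20 mm with a shackle. Origin under its body.
- file: Bystander: flat file lying across the bench beyond the jig, 220 mm long. Origin under it near the middle.
Not all that is in view belongs to the job. What is shaped like the blank1 but green is not meant. There is more than one size of the template; the one meant has the size given above.

How it is judged:
On the way, in this order (a step that is already met when the one before it is completed fails the run):
1. the hold-down lever is swung up clear of the template (above 1.2 rad) (value of joint lever above 1.2 rad), for 0.2 s.
2. every lock body present is in the channel, in one row against the end stop (x of blank1 in the frame of jig between -0.04 and 0.04 m and y of blank1 in the frame of jig between -0.004 and 0.004 m and z of blank1 in the frame of jig between 0.005 and 0.013 m and angle between the x axis of each of blank1, blank2, blank3, blank4 and the x axis of jig, either way round below 0.12 rad and (x of blank1 in the frame of jig above 0.032 m or distance between blank1 and blank2 below 0.04 m or distance between blank1 and blank3 below 0.04 m or distance between blank1 and blank4 below 0.04 m) and x of blank2 in the frame of jig between -0.04 and 0.04 m and y of blank2 in the frame of jig between -0.004 and 0.004 m and z of blank2 in the frame of jig between 0.005 and 0.013 m and (x of blank2 in the frame of jig above 0.032 m or distance between blank2 and blank1 below 0.04 m or distance between blank2 and blank3 below 0.04 m or distance between blank2 and blank4 below 0.04 m) and x of blank3 in the frame of jig between -0.04 and 0.04 m and y of blank3 in the frame of jig between -0.004 and 0.004 m and z of blank3 in the frame of jig between 0.005 and 0.013 m and (x of blank3 in the frame of jig above 0.032 m or distance between blank3 and blank1 below 0.04 m or distance between blank3 and blank2 below 0.04 m or distance between blank3 and blank4 below 0.04 m) and x of blank4 in the frame of jig between -0.04 and 0.04 m and y of blank4 in the frame of jig between -0.004 and 0.004 m and z of blank4 in the frame of jig between 0.005 and 0.013 m and (x of blank4 in the frame of jig above 0.032 m or distance between blank4 and blank1 below 0.04 m or distance between blank4 and blank2 below 0.04 m or distance between blank4 and blank3 below 0.04 m) and x of any of blank1, blank2, blank3, blank4 in the frame of jig above 0.032 m), for 0.2 s.
3. the template sits flat on the rails with both pins through its holes (x of template in the frame of jig between -0.004 and 0.004 m and y of template in the frame of jig between -0.004 and 0.004 m and z of template in the frame of jig between 0.031 and 0.037 m and angle between the x axis of template and the x axis of jig, either way round below 0.06 rad and angle between template's own z axis and vertical below 0.04 rad), for 0.2 s.
At the end, for the whole second after the job is handed in: Lock bodies on the channel floor (4 mm of the centre line, 0.12 rad), one within 4 mm of the stop, each within 4 mm of its neighbour; template flat on the rails (3 mm) over both pins (4 mm, 0.06 rad); lever down on it (below 0.06 rad); all at rest (all of step 2 and all of step 3 and value of joint lever below 0.06 rad and linear speed of each of blank1, blank2, blank3, blank4, template below 0.02 m/s); the robot touches nothing.
It fails at once if the oil can is moved more than 30 mm (distance of oiler from where it was at the start of the episode above 0.03 m).
It fails at once if the padlock is moved more than 30 mm (distance of padlock from where it was at the start of the episode above 0.03 m).
It fails at once if the file is moved more than 30 mm (distance of file from where it was at the start of the episode above 0.03 m).
Of blank1, blank2, blank3, blank4 only 2 to 3 are there at a start; the rules pass over those that are not, and their reading is None.
At some moment in a run one of blank1, blank2, blank3, blank4, template may be knocked a few centimetres aside while the robot is not near it.
Once in a run the grip may slacken for a moment while it holds something.
It also fails if it takes over 210 s, if anything falls off the work surface, if the arm or the gripper's body presses on something with over 40 N, if the wrist force passes 120 N, or if a joint passes its speed limit or range.

## Working session

There is one attempt and no reset: what is moved stays moved. The work goes in short steps, Python scripts to look and compute and a tool call to move; the robot and the scene stay as the last step left them, time stands still between calls to the robot, and variables do not carry over. Pictures are saved under pics/ and viewed, and the job is handed in when it is done.

Besides the shell and the picture viewer there is one more tool, called after "Request:" by a JSON object that holds its "op" and its "data", one argument or row to a line. step_arm: Moves the arm, as the interface text tells. Its arguments: {"type":"object","properties":{"plan":{"type":"array"},"fingers":{"type":"number"}},"required":["plan"]}

```bash
ls; mkdir -p pics
python3 - <<'E'
from bench import telemetry, viewer, ticket, nets, ctrl
import cv2
o=telemetry.get_obs(); print(o); print(ctrl.tip_reach)
for n in("scene","top"):
    im=viewer.camera(n); cv2.imwrite(f"pics/{n}0.png",im[:,:,::-1]); print(n,viewer.get_calibration(n))
E
```

```text
pics
{'time_s': 0.0, 'q': array([-1.52130756e+00,  1.81564808e-01,  1.60800749e+00,  2.76633836e-05,
        1.35380017e+00, -2.06292642e-01]), 'dq': array([-0.00147324, -0.00051508, -0.0016045 , -0.00135005,  0.00069054,
        0.00181732]), 'joint_efforts': array([ 7.64285560e-04, -4.44869864e+01, -3.51337945e+01, -1.95615544e-04,
        9.17528349e-03,  3.16505776e-06]), 'eef_pos': array([ 0.14547795, -0.55573556,  0.23837103]), 'eef_rot': array([-6.85381762e-04,  7.91515855e-01, -6.11147985e-01, -5.67772880e-04]), 'wrist_force': array([ 0.1591489 , -0.39870757, -0.53746566]), 'torque': array([ 0.03139635, -0.03011162, -0.02123915]), 'opening': 0.9955840362060353}
0.008
scene {'K': array([[496.56613624,   0.        , 318.90029678],
       [  0.        , 496.56613624, 203.20577094],
       [  0.        ,   0.        ,   1.        ]]), 'dist': array([-0.08008915,  0.        ,  0.        ,  0.        ,  0.        ]), 'origin': array([ 1.39832262, -0.32335742,  0.80024931]), 'orientation': array([0.71988868, 0.36614465, 0.2572652 , 0.53057799])}
top {'K': array([[393.81803852,   0.        , 323.60931914],
       [  0.        , 393.81803852, 200.49448368],
       [  0.        ,   0.        ,   1.        ]]), 'dist': array([0.02783293, 0.        , 0.        , 0.        , 0.        ]), 'origin': array([ 3.53165414e-01, -1.67298712e-04,  9.45010624e-01]), 'orientation': array([-0.69349306, -0.06905345,  0.05440888,  0.71507948])}
```

View pics/scene0.png

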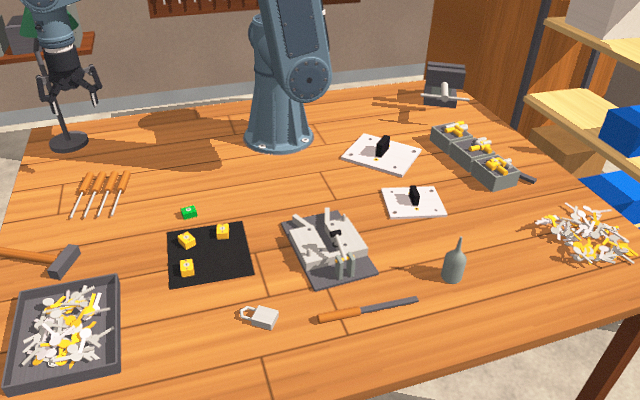

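View pics/top0.png

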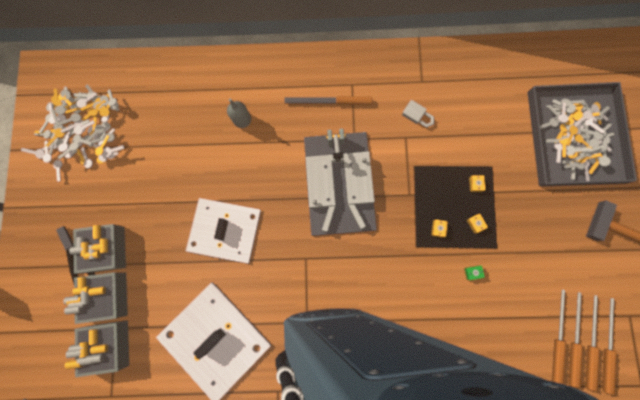

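```bash
cat > h.py <<'E'
from bench import telemetry, viewer, ticket, nets, ctrl
import cv2, numpy as np
from scipy.spatial.transform import Rotation as R
CAL={n:viewer.get_calibration(n) for n in("scene","top")}
def rot(q): return R.from_quat([q[1],q[2],q[3],q[0]])
def ray(n,px):
    c=CAL[n]; p=cv2.undistortPoints(np.array(px,float).reshape(-1,1,2),c["K"],c["dist"]).reshape(-1,2)
    d=np.c_[p[:,0],-p[:,1],-np.ones(len(p))]
    return np.array(c["origin"]),rot(c["orientation"]).apply(d)
def at(n,px,z):
    o,d=ray(n,px); return o+d*((z-o[2])/d[:,2])[:,None]
def proj(n,P):
    c=CAL[n]; P=np.atleast_2d(P).astype(float)
    q=rot(c["orientation"]).inv().apply(P-c["origin"]); q=q*[1,-1,-1]
    return cv2.projectPoints(q.reshape(-1,1,3),np.zeros(3),np.zeros(3),c["K"],c["dist"])[0].reshape(-1,2)
def jigpt(j,p): # j=(x,y,yaw)
    p=np.atleast_2d(p).astype(float); c,s=np.cos(j[2]),np.sin(j[2])
    return np.c_[j[0]+c*p[:,0]-s*p[:,1], j[1]+s*p[:,0]+c*p[:,1], p[:,2]]
def tri(pa,pb):
    o1,d1=ray("scene",pa);o2,d2=ray("top",pb);d1=d1[0];d2=d2[0]
    A=np.c_[d1,-d2]; t=np.linalg.lstsq(A,o2-o1,rcond=None)[0]
    a=o1+t[0]*d1;b=o2+t[1]*d2
    return (a+b)/2,np.linalg.norm(a-b)
def shot(n,name,crop=None,k=1,draw=None):
    im=viewer.camera(n)[:,:,::-1].copy()
    if draw is not None:
        for (u,v) in draw: cv2.circle(im,(int(round(u)),int(round(v))),2,(0,0,255),-1) 
    if crop: im=im[crop[1]:crop[3],crop[0]:crop[2]]
    if k!=1: im=cv2.resize(im,None,fx=k,fy=k,interpolation=cv2.INTER_CUBIC)
    cv2.imwrite("pics/"+name+".png",im); return im
E
python3 - <<'E'
from h import *
for n in("top","scene"):
    for t in["jig","lever","template","mat","blank1","oiler","padlock","file","lever_grip"]:
        try: print(n,t,[(np.round(b["extent"]).astype(int).tolist(),round(b["score"],2)) for b in nets.boxes_of(t,n)][:6])
        except Exception as e: print(t,e)
print(telemetry.get_obs()["time_s"])
E
```

```text
top jig [([304, 132, 377, 237], 0.56), ([469, 213, 489, 236], 0.21)]
top lever [([334, 137, 344, 159], 0.55)]
top template [([185, 198, 258, 264], 0.8)]
top mat [([412, 167, 497, 247], 0.85), ([308, 132, 377, 236], 0.72)]
top blank1 [([303, 130, 377, 237], 0.7), ([468, 210, 488, 234], 0.65), ([463, 266, 483, 279], 0.64), ([473, 176, 487, 192], 0.55), ([435, 220, 447, 237], 0.52)]
top oiler [([228, 100, 252, 131], 0.82), ([470, 178, 486, 190], 0.4), ([186, 200, 259, 261], 0.39)]
top padlock [([405, 101, 434, 125], 0.57), ([470, 178, 484, 191], 0.27)]
top file [([284, 94, 372, 105], 0.91)]
top lever_grip [([332, 140, 343, 162], 0.51), ([227, 100, 250, 131], 0.17)]
scene jig [([283, 209, 378, 291], 0.82)]
scene lever [([331, 228, 344, 260], 0.61)]
scene template [([340, 134, 421, 175], 0.92), ([382, 185, 451, 221], 0.75)]
scene mat [([167, 222, 254, 288], 0.77), ([178, 231, 196, 247], 0.57), ([316, 292, 418, 324], 0.3)]
scene blank1 [([218, 220, 228, 236], 0.71), ([178, 230, 196, 250], 0.63), ([281, 209, 383, 291], 0.61), ([177, 207, 196, 220], 0.56), ([179, 255, 193, 277], 0.5)]
scene oiler [([441, 236, 467, 285], 0.83)]
scene padlock [([241, 308, 280, 328], 0.76)]
scene file [([320, 294, 418, 325], 0.78)]
scene lever_grip [([332, 230, 344, 260], 0.76)]
1.0
```

Scene: three brass bodies on the mat (top view px ~(440,228), (478,223), (478,183)). There is a green look-alike at (475,272), and two plates at (225,230) and (213,340). Next I'll check the crops.

Run:
```python
from h import *
shot("top","jigtop",(290,120,390,245),5)
shot("scene","jigsc",(275,200,385,300),6)
im=shot("top","tpl",(150,190,280,400),3)
shot("top","mat",(405,155,505,290),5)
```

```text
(no output)
```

View pics/jigtop.png

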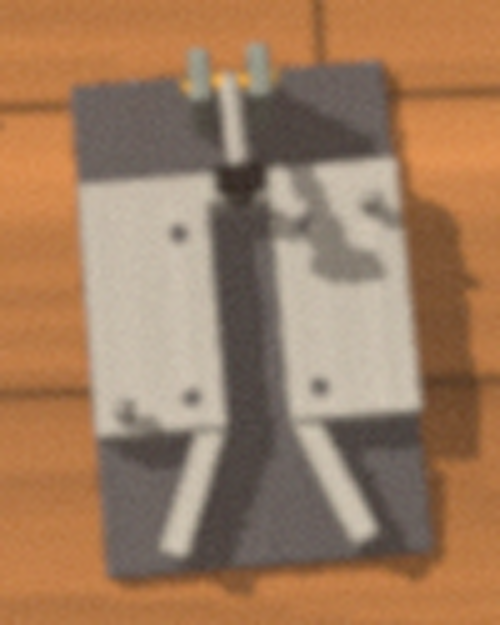

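View pics/jigsc.png

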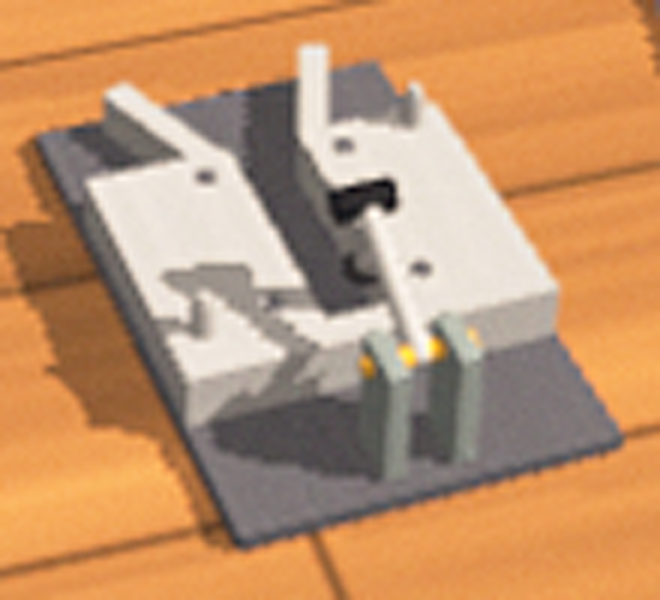

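View pics/tpl.png

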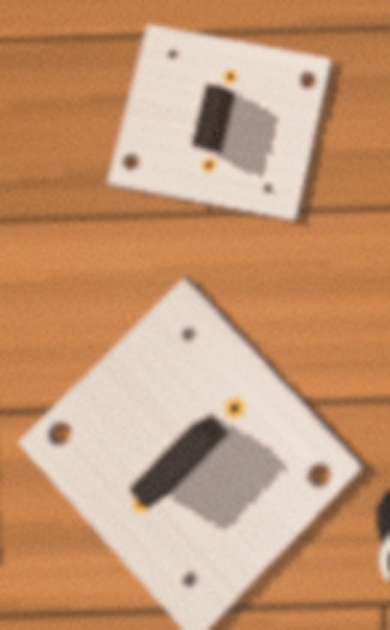

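View pics/mat.png

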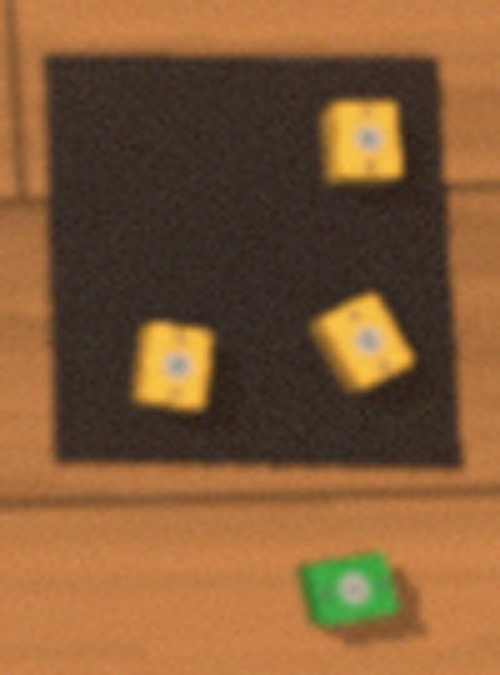

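```bash
cat >> h.py <<'E'
def mask_hsv(im,lo,hi): return cv2.inRange(cv2.cvtColor(im,cv2.COLOR_RGB2HSV),np.array(lo),np.array(hi))
E
python3 - <<'E'
from h import *
from scipy.optimize import least_squares
def T(u,v): return (290+(u+.5)/5-.5,120+(v+.5)/5-.5)
def S(u,v): return (275+(u+.5)/6-.5,200+(v+.5)/6-.5)
# jig: far end = top of top image (world +x up?)
print("axes", proj("top",[[.5,0,0],[.6,0,0],[.5,.1,0]]))
top=[((127,78,10),T(72,88)),((127,-78,10),T(382,63)),((-119,-78,10),T(434,550)),((-119,78,10),T(109,579)),
     ((-54,76,34),T(98,437)),((-54,-76,34),T(421,411)),((54+12,-76,34),None)]
top=[t for t in top if t[1]]
sc=[((127,78,10),S(238,546)),((127,-78,10),S(624,438)),((-119,-78,10),S(376,62)),((-119,78,10),S(36,136)),
    ((-54,76,34),S(87,183))]
def res(p,full=False):
    r=[];
    for n,L in(("top",top),("scene",sc)):
        P=jigpt(p,np.array([l[0] for l in L])/1000); r.append(proj(n,P)-np.array([l[1] for l in L]))
    r=np.vstack(r); return r if full else r.ravel()
s=least_squares(res,[.53,0,0.]); print(s.x,np.degrees(s.x[2])); print(np.round(res(s.x,True),1))
im=viewer.camera("top")
# templates
hsv=cv2.cvtColor(im,cv2.COLOR_RGB2HSV)
m=((hsv[:,:,1]<60)&(hsv[:,:,2]>90)).astype(np.uint8)*255
m=cv2.morphologyEx(m,cv2.MORPH_CLOSE,np.ones((3,3)))
cs,_=cv2.findContours(m,cv2.RETR_EXTERNAL,cv2.CHAIN_APPROX_NONE)
for c in cs:
    if cv2.contourArea(c)>2000:
        r=cv2.minAreaRect(c); b=cv2.boxPoints(r); P=at("top",b,.008)
        print("plate",np.round(r[0],1),np.round(P[:,:2].mean(0),4),[round(float(np.linalg.norm(P[i]-P[i-1])),4) for i in range(4)],np.round(P[:,:2],3).tolist())
m=mask_hsv(im,(18,120,120),(32,255,255))
cs,_=cv2.findContours(m,cv2.RETR_EXTERNAL,cv2.CHAIN_APPROX_NONE)
for c in cs:
    if cv2.contourArea(c)>80:
        r=cv2.minAreaRect(c); b=cv2.boxPoints(r); P=at("top",b,.020)
        print("br",np.round(r[0],1),np.round(P[:,:2].mean(0),4),[round(float(np.linalg.norm(P[i]-P[i-1])),4) for i in range(4)],round(r[2],1))
E
```

```text
axes [[330.87864822 208.53645614]
 [329.59251848 168.56429101]
 [289.7677445  209.84783874]]
[ 0.55388928 -0.0300403   0.20442007] 11.712407165612817
[[ -4.3   6.9]
 [ -5.1  -2.6]
 [ 10.1  -4. ]
 [ 11.2   5.5]
 [  7.5   5.9]
 [  6.   -4. ]
 [ 65.  -25.3]
 [-58.6  16.8]
 [-65.8  15.6]
 [ 44.9 -14.5]
 [ 48.9 -15.9]]
plate [311. 357.] [0.1643 0.0556] [0.1502, 0.1783, 0.1562, 0.1776] [[0.077, 0.133], [0.255, 0.132], [0.251, -0.024], [0.074, -0.017]]
plate [213.3 343.1] [0.2002 0.2773] [0.2041, 0.1784, 0.2089, 0.173] [[0.214, 0.416], [0.334, 0.284], [0.183, 0.139], [0.071, 0.271]]
plate [223.1 230.1] [0.4558 0.2597] [0.1534, 0.132, 0.1572, 0.1308] [[0.409, 0.347], [0.539, 0.324], [0.502, 0.171], [0.373, 0.198]]
plate [339.4 180.8] [ 0.5694 -0.0228] [0.2568, 0.1611, 0.2564, 0.1538] [[0.694, 0.064], [0.702, -0.097], [0.445, -0.105], [0.437, 0.048]]
plate [579.3 133.5] [ 0.6664 -0.6062] [0.2609, 0.1962, 0.2598, 0.1877] [[0.788, -0.511], [0.805, -0.706], [0.545, -0.698], [0.527, -0.511]]
plate [299.2  38.2] [0.9508 0.0523] [0.419, 1.7498, 0.4386, 1.641] [[0.933, 0.946], [1.383, -0.745], [0.946, -0.791], [0.541, 0.799]]
br [ 97.  348.5] [0.1971 0.5336] [0.0149, 0.0358, 0.0149, 0.0356] 90.0
br [ 92.3 337. ] [0.222  0.5461] [0.0174, 0.0309, 0.0175, 0.0309] 5.2
br [ 88.3 286.1] [0.3344 0.5645] [0.0695, 0.0389, 0.07, 0.0388] 4.4
br [ 98.5 240.5] [0.4389 0.5491] [0.0349, 0.0732, 0.0354, 0.0731] 0.0
br [439.3 227.7] [ 0.4436 -0.2516] [0.0343, 0.0398, 0.0345, 0.0397] 8.1
br [477.4 222.8] [ 0.4524 -0.3401] [0.0386, 0.0361, 0.0387, 0.0358] 63.4
br [477.  182.5] [ 0.5483 -0.3484] [0.0365, 0.0374, 0.0365, 0.0372] 90.0
br [570.3 129.6] [ 0.6707 -0.5799] [0.0279, 0.1401, 0.0285, 0.1396] 19.4
br [ 97.  112.9] [0.757  0.5748] [0.0372, 0.0657, 0.0375, 0.0653] 55.0
br [ 59.7 101.7] [0.7894 0.6694] [0.0577, 0.0339, 0.058, 0.0337] 35.0
```

Run:
```python
from h import *
from scipy.optimize import least_squares
def T(u,v): return (290+(u+.5)/5-.5,120+(v+.5)/5-.5)
def S(u,v): return (275+(u+.5)/6-.5,200+(v+.5)/6-.5)
top=[((127,78,10),T(72,88)),((127,-78,10),T(382,63)),((-119,-78,10),T(434,550)),((-119,78,10),T(109,579)),
     ((-54,76,34),T(98,437)),((-54,-76,34),T(421,411))]
sc=[((127,-78,10),S(238,546)),((127,78,10),S(624,438)),((-119,78,10),S(376,62)),((-119,-78,10),S(36,136)),
    ((-54,-76,34),S(87,183))]
def res(p,full=False,which=("top","scene")):
    r=[];
    for n,L in(("top",top),("scene",sc)):
        if n not in which: continue
        P=jigpt(p,np.array([l[0] for l in L])/1000); r.append(proj(n,P)-np.array([l[1] for l in L]))
    r=np.vstack(r); return r if full else r.ravel()
for w in(("top",),("scene",),("top","scene")):
    s=least_squares(res,[.53,0,0.],kwargs=dict(which=w)); print(w,s.x,np.degrees(s.x[2])); print(np.round(res(s.x,True,w),1).tolist())
j=s.x
pts=np.array([(-45,62,53),(45,-62,53),(-78,0,10),(54,0,10),(105,0,56)])/1000
for a in(0,.2,.35):
    # lever grip: radius vec (-60,18) rotated up
    c,sn=np.cos(a),np.sin(a); x,z=-60*c+18*sn,18*c+60*sn
    pts=np.vstack([pts,np.array([105+x,0,56+z])/1000])
P=jigpt(j,pts)
a=shot("top","jigtop2",(290,120,390,245),5,proj("top",P)); shot("scene","jigsc2",(275,200,385,300),6,proj("scene",P))
b=np.hstack([cv2.resize(cv2.imread("pics/jigtop2.png"),(400,500)),cv2.resize(cv2.imread("pics/jigsc2.png"),(400,500))])
cv2.imwrite("pics/jigfit.png",b)
```

```text
('top',) [ 0.55771535 -0.02255778  0.05231233] 2.997275761108764
[[-0.4, -0.3], [0.3, -0.6], [0.2, 0.6], [-0.3, 0.3], [0.1, 0.1], [0.2, -0.1]]
('scene',) [ 0.56168131 -0.02219036  0.05101854] 2.92314681716909
[[-0.2, -0.5], [0.5, 0.2], [0.3, -0.1], [-0.3, 0.0], [-0.3, 0.4]]
('top', 'scene') [ 0.55894319 -0.02218288  0.05263548] 3.015790910242978
[[-0.6, -0.7], [0.1, -1.1], [0.0, 0.1], [-0.5, -0.2], [-0.1, -0.4], [-0.0, -0.7], [-0.5, -1.4], [0.1, -0.7], [-0.2, -0.8], [-0.6, -0.6], [-0.6, -0.3]]
```

View pics/jigfit.png

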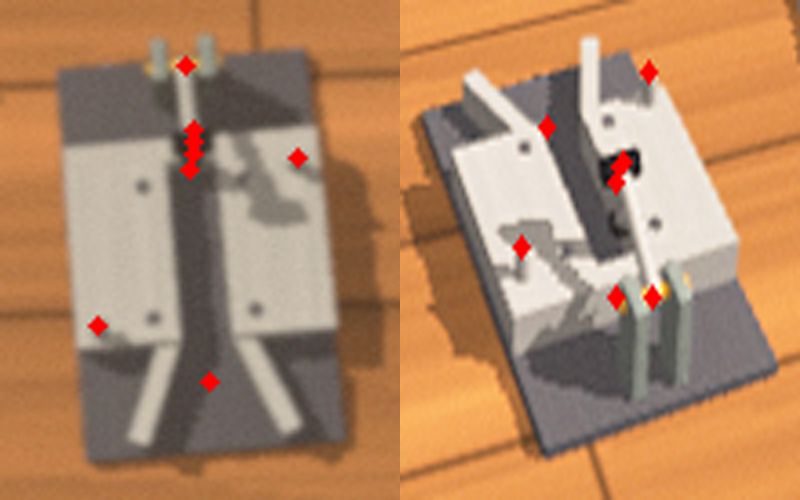

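Three brass blocks are present, and the green one at top px (475,272) is a decoy. The plate at (223,230) measures about 131×155 mm, so it is the real template; the one at (213,343) is about 175×205 mm. The next step is refining the poses with silhouette fits.

```bash
cat >> h.py <<'E'
from scipy.optimize import minimize
K=4
def boxpts(p,L,W,z0,z1):
    c=np.array([(sx*L/2,sy*W/2,z) for sx in(-1,1) for sy in(-1,1) for z in(z0,z1)]); return jigpt(p,c)
def fit(p0,dims,masks,win=22):
    # masks: {cam: uint8 full mask}; dims L,W,z0,z1
    dat={}
    for n,m in masks.items():
        uv=proj(n,boxpts(p0,*dims)); lo=np.floor(uv.min(0)-win/2).astype(int); hi=np.ceil(uv.max(0)+win/2).astype(int)
        lo=np.maximum(lo,0); hi=np.minimum(hi,[640,400])
        c=m[lo[1]:hi[1],lo[0]:hi[0]]; c=cv2.resize(c,None,fx=K,fy=K,interpolation=cv2.INTER_LINEAR).astype(np.float32)/255
        dat[n]=(lo,c)
    def cost(v):
        p=(v[0]/1000,v[1]/1000,np.radians(v[2])); s=0
        for n,(lo,c) in dat.items():
            uv=proj(n,boxpts(p,*dims)); uv=(uv-lo+.5)*K-.5
            h=cv2.convexHull(uv.astype(np.float32)).reshape(-1,2)
            r=np.zeros(c.shape,np.uint8); cv2.fillConvexPoly(r,np.round(h*16).astype(np.int32),255,cv2.LINE_AA,4)
            s+=np.abs(r/255.-c).sum()/(K*K)
        return s
    v=np.array([p0[0]*1000,p0[1]*1000,np.degrees(p0[2])]); best=None
    for sc in(6,2):
        sim=np.vstack([v]+[v+d for d in np.eye(3)*sc])
        o=minimize(cost,v,method="Nelder-Mead",options=dict(initial_simplex=sim,xatol=.02,fatol=.02)); v=o.x
    return v,o.fun
BR=((16,110,100),(34,255,255))
def brass(n): return mask_hsv(viewer.camera(n),*BR)
def fill(m):
    m=cv2.morphologyEx(m,cv2.MORPH_CLOSE,np.ones((5,5)))
    cs,_=cv2.findContours(m,cv2.RETR_EXTERNAL,cv2.CHAIN_APPROX_NONE); o=np.zeros_like(m); cv2.drawContours(o,cs,-1,255,-1); return o
def keep(m,uv): # component nearest uv
    nlab,l,st,ce=cv2.connectedComponentsWithStats(m); 
    i=[i for i in range(1,nlab) if st[i,4]>30]; k=min(i,key=lambda i:np.hypot(*(ce[i]-uv))); return ((l==k)*255).astype(np.uint8)
def find_blanks(guess,z0=.003,cams=("top","scene")):
    ms={n:fill(brass(n)) for n in cams}; out=[]
    for g in guess:
        r=[]
        for sub in [(c,) for c in cams]+([tuple(cams)] if len(cams)>1 else []):
            mm={n:keep(ms[n],proj(n,[[g[0],g[1],z0+.012]])[0]) for n in sub}
            r.append((sub,fit(g,(.036,.028,z0,z0+.020),mm)))
        out.append(r)
    return out
def silver(n):
    hsv=cv2.cvtColor(viewer.camera(n),cv2.COLOR_RGB2HSV); return fill(((hsv[:,:,1]<60)&(hsv[:,:,2]>90)).astype(np.uint8)*255)
def down(psi): 
    return R.from_euler("z",psi,degrees=True)*R.from_euler("x",180,degrees=True)
def goto(pos,psi,tilt=None):
    o=telemetry.get_obs(); r=rot(o["eef_rot"]); t=down(psi) if tilt is None else tilt
    d=(r.inv()*t).as_rotvec(degrees=True)
    print("t",round(o["time_s"],2),"shift",np.round(r.inv().apply(np.array(pos)-o["eef_pos"]),4).tolist(),"turn",np.round(d,2).tolist(),"|turn|",round(float(np.linalg.norm(d)),1),"F",np.round(o["wrist_force"],1),"op",round(o["opening"],3))
def st():
    o=telemetry.get_obs(); r=rot(o["eef_rot"]).as_matrix(); print("t",round(o["time_s"],2),"pos",np.round(o["eef_pos"],4),"psi",round(np.degrees(np.arctan2(r[1,0],r[0,0])),2),"z",np.round(r[:,2],3),"F",np.round(o["wrist_force"],1),"op",round(o["opening"],3))
E
python3 - <<'E'
from h import *
for r in find_blanks([(.4436,-.2516,0),(.4524,-.3401,.5),(.548,-.348,0)]):
    for s,(v,f) in r: print(s,np.round(v,1),round(f,1))
ms={n:silver(n) for n in("top","scene")}
g=(.4558,.2597,np.radians(-15))
for sub in(("top",),("scene",),("top","scene")):
    mm={n:keep(ms[n],proj(n,[[g[0],g[1],.008]])[0]) for n in sub}
    v,f=fit(g,(.130,.152,0,.008),mm); print("tpl",sub,np.round(v,1),round(f,1))
p,e=tri((275+(363.5)/6-.5,200+200.5/6-.5),(290+240.5/5-.5,120+182.5/5-.5)); print("grip",p,e)
# rail ends etc
st()
E
```

```text
('top',) [ 444.1 -253.   -11. ] 32.4
('scene',) [ 441.8 -252.   -11.6] 16.6
('top', 'scene') [ 443.5 -252.3  -11.3] 54.3
('top',) [ 453.  -341.7   26.8] 30.8
('scene',) [ 452.3 -339.9   25.4] 18.2
('top', 'scene') [ 452.7 -340.7   25.9] 57.8
('top',) [ 548.5 -350.6   -0.6] 21.1
('scene',) [ 547.3 -349.    -3.5] 18.0
('top', 'scene') [ 548.1 -349.5   -2.6] 47.9
tpl ('top',) [455.5 260.1 -12.7] 95.0
tpl ('scene',) [455.  260.8 -12.8] 214.8
tpl ('top', 'scene') [455.4 260.2 -12.8] 313.9
grip [ 0.60680822 -0.01884251  0.08382862] 0.0004134426777338618
t 1.55 pos [ 0.1455 -0.5563  0.2393] psi -75.34 z [-0. -0. -1.] F [0.1 0.1 0.6] op 0.998
```

```bash
python3 -c "
from h import *
goto((.607,-.019,.2),-87)"
```

```text
t 1.55 shift [-0.4031, -0.5824, 0.0393] turn [0.0, -0.0, 11.66] |turn| 11.7 F [0.1 0.1 0.6] op 0.998
```

Request:
{"op": "step_arm", "data": {
  "plan": [
    [[-0.403,-0.582,0.039],[0,0,11.7]],
    [[-0.403,-0.582,0.039],[0,0,11.7]],
    [[-0.403,-0.582,0.039],[0,0,11.7]],
    [[-0.403,-0.582,0.039],[0,0,11.7]],
    [[-0.403,-0.582,0.039],[0,0,11.7]]
  ]
}}

```text
time_s: 2.05
eef_pos: [0.309, -0.3653, 0.2256]
eef_rot: [0.0, 0.725, -0.689, 0.0]
wrist_force: [0.6, -0.9, 0.4]
opening: 0.999
```

```bash
python3 -c "
from h import *
goto((.607,-.019,.2),-87)"
```

```text
t 2.05 shift [-0.3307, -0.3152, 0.0256] turn [-0.02, -0.03, -0.08] |turn| 0.1 F [ 0.6 -0.9  0.4] op 0.999
```

Request:
{"op": "step_arm", "data": {
  "plan": [
    [[-0.331,-0.315,0.026],[0,0,0]],
    [[-0.331,-0.315,0.026],[0,0,0]],
    [[-0.331,-0.315,0.026],[0,0,0]],
    [[-0.331,-0.315,0.026],[0,0,0]],
    [[-0.331,-0.315,0.026],[0,0,0]]
  ]
}}

```text
time_s: 2.55
eef_pos: [0.4718, -0.1757, 0.2116]
eef_rot: [-0.0, 0.725, -0.689, 0.001]
wrist_force: [-0.1, -1.0, -0.6]
opening: 1.003
```

```bash
python3 -c "
from h import *
goto((.607,-.019,.2),-87)"
```

```text
t 2.55 shift [-0.1495, -0.1431, 0.0116] turn [-0.05, -0.04, -0.04] |turn| 0.1 F [-0.1 -1.  -0.6] op 1.003
```

Request:
{"op": "step_arm", "data": {
  "plan": [
    [[-0.15,-0.143,0.012],[0,0,0]],
    [[-0.15,-0.143,0.012],[0,0,0]],
    [[-0.15,-0.143,0.012],[0,0,0]],
    [[-0.15,-0.143,0.012],[0,0,0]],
    [[-0.15,-0.143,0.012],[0,0,0]]
  ],
  "fingers": 60
}}

```text
time_s: 3.05
eef_pos: [0.6078, -0.0159, 0.1988]
eef_rot: [-0.001, 0.727, -0.687, -0.0]
wrist_force: [-0.1, -0.5, -1.1]
opening: 0.601
```

```bash
python3 -c "
from h import *
goto((.607,-.019,.2),-87)
goto((.607,-.019,.12),-87)
shot('top','a1',(250,80,450,280),3);shot('scene','a2',(220,100,440,300),3)"
```

```text
t 3.05 shift [0.0031, 0.001, -0.0012] turn [-0.05, 0.08, 0.21] |turn| 0.2 F [-0.1 -0.5 -1.1] op 0.601
t 3.05 shift [0.0032, 0.0011, 0.0788] turn [-0.05, 0.08, 0.21] |turn| 0.2 F [-0.1 -0.5 -1.1] op 0.601
```

View pics/a2.png

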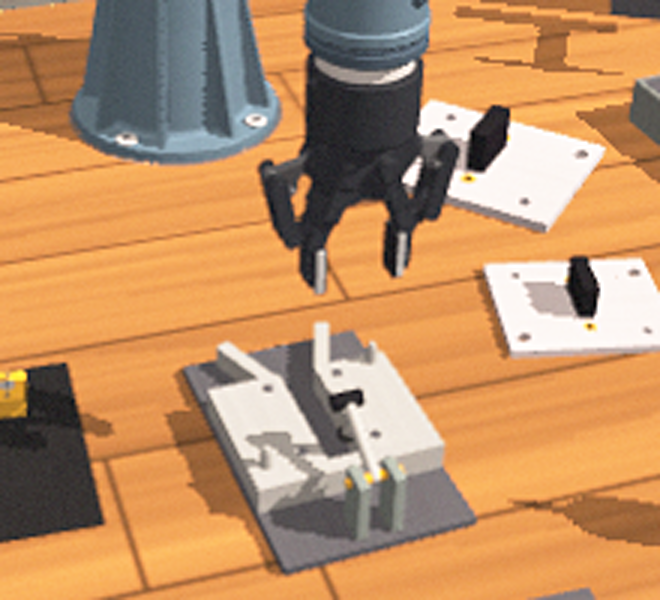

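View pics/a1.png

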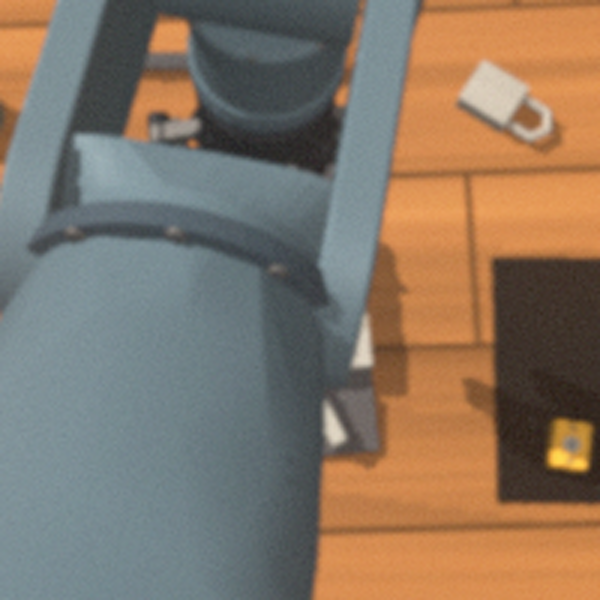

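```bash
python3 -c "
from h import *
print(proj('scene',[[.6078,-.0159,.1988-d] for d in(-.01,0,.008)]))
print(ctrl.tip_reach)
j=(.559,-.0222,.0526)
print(jigpt(j,[[.048,0,.084]]))"
```

```text
[[338.74263748 187.04307393]
 [338.54220639 190.96046383]
 [338.38337043 194.06224662]]
0.008
[[ 0.60693361 -0.01967636  0.084     ]]
```

Request:
{"op": "step_arm", "data": {
  "plan": [
    [[0.003,0.001,0.04],[0,0,0.2]],
    [[0.003,0.001,0.08],[0,0,0.2]],
    [[0.003,0.001,0.11],[0,0,0.2]],
    [[0.003,0.001,0.125],[0,0,0.2]],
    [[0.003,0.001,0.125],[0,0,0.2]]
  ]
}}

```text
time_s: 3.65
eef_pos: [0.6027, -0.0242, 0.0723]
eef_rot: [0.001, 0.723, -0.69, -0.002]
wrist_force: [-0.3, 0.4, -0.3]
opening: 0.598
```

```bash
python3 -c "
from h import *
st()
shot('scene','a3',(270,120,400,300),4)"
```

```text
t 3.65 pos [ 0.6027 -0.0242  0.0723] psi -87.33 z [-0.004  0.001 -1.   ] F [-0.3  0.4 -0.3] op 0.598
```

View pics/a3.png

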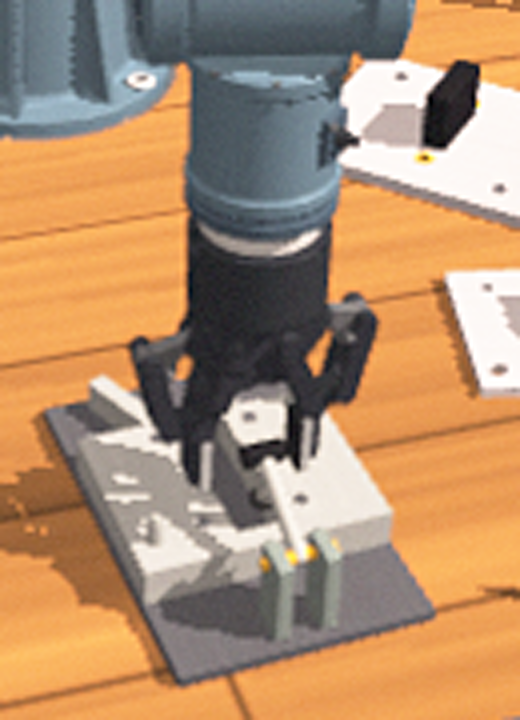

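```bash
python3 -c "
from h import *
goto((.607,-.0195,.073),-87)"
```

```text
t 3.7 shift [-0.0046, -0.0029, 0.0013] turn [0.06, 0.01, -0.31] |turn| 0.3 F [1.8 0.1 1. ] op 0.601
```

Request:
{"op": "step_arm", "data": {
  "plan": [
    [[-0.0045,-0.0035,0],[0,0,-0.3]],
    [[-0.0045,-0.0035,0],[0,0,-0.3]],
    [[-0.0045,-0.0035,0],[0,0,-0.3]]
  ]
}}

```text
time_s: 4.0
eef_pos: [0.6093, -0.0187, 0.076]
eef_rot: [-0.001, 0.726, -0.688, 0.001]
wrist_force: [0.2, 0.4, 0.1]
opening: 0.605
```

Request:
{"op": "step_arm", "data": {
  "plan": [
    [[0,0,0],[0,0,0]],
    [[0,0,0],[0,0,0]],
    [[0,0,0],[0,0,0]],
    [[0,0,0],[0,0,0]],
    [[0,0,0],[0,0,0]]
  ],
  "fingers": 0
}}

```text
time_s: 4.5
eef_pos: [0.608, -0.0184, 0.0745]
eef_rot: [-0.0, 0.726, -0.688, -0.0]
wrist_force: [-1.4, 2.1, 2.7]
opening: 0.263
```

```bash
python3 -c "
from h import *
st()
shot('scene','a4',(270,120,400,300),4)"
```

```text
t 4.5 pos [ 0.608  -0.0184  0.0745] psi -86.94 z [-0.  0. -1.] F [-1.4  2.1  2.7] op 0.263
```

View pics/a4.png

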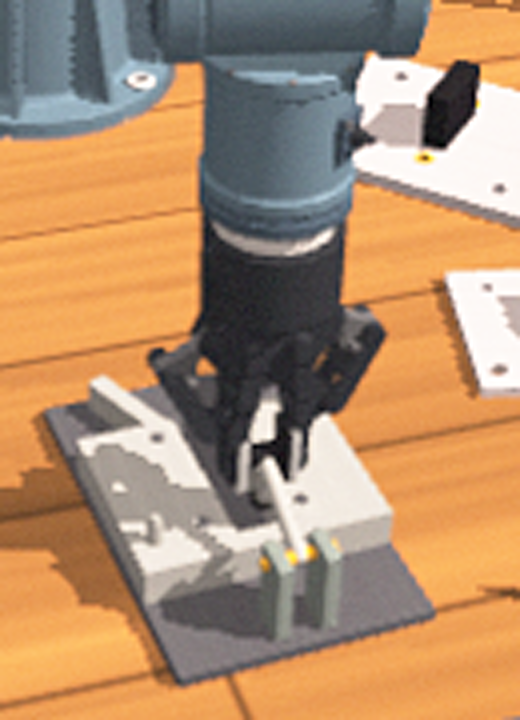

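Request:
{"op": "step_arm", "data": {
  "plan": [
    [[0,-0.005,-0.009],[0,0,0]],
    [[0,-0.012,-0.017],[0,0,0]],
    [[0,-0.019,-0.023],[0,0,0]],
    [[0,-0.027,-0.028],[0,0,0]],
    [[0,-0.036,-0.032],[0,0,0]]
  ]
}}

```text
time_s: 5.05
eef_pos: [0.6431, -0.0165, 0.1058]
eef_rot: [0.001, 0.726, -0.688, -0.002]
wrist_force: [-3.7, 1.0, -10.0]
opening: 0.264
```

Request:
{"op": "step_arm", "data": {
  "plan": [
    [[0,-0.009,-0.002],[0,0,0]],
    [[0,-0.018,-0.003],[0,0,0]],
    [[0,-0.028,-0.003],[0,0,0]],
    [[0,-0.028,-0.003],[0,0,0]]
  ]
}}

```text
time_s: 5.45
eef_pos: [0.673, -0.015, 0.1096]
eef_rot: [-0.0, 0.726, -0.688, -0.0]
wrist_force: [-2.9, 1.9, -4.2]
opening: 0.258
```

```bash
python3 -c "
from h import *
st()
shot('scene','a5',(270,120,400,300),4)"
```

```text
t 5.45 pos [ 0.673  -0.015   0.1096] psi -86.94 z [ 0.  0. -1.] F [-2.9  1.9 -4.2] op 0.258
```

View pics/a5.png

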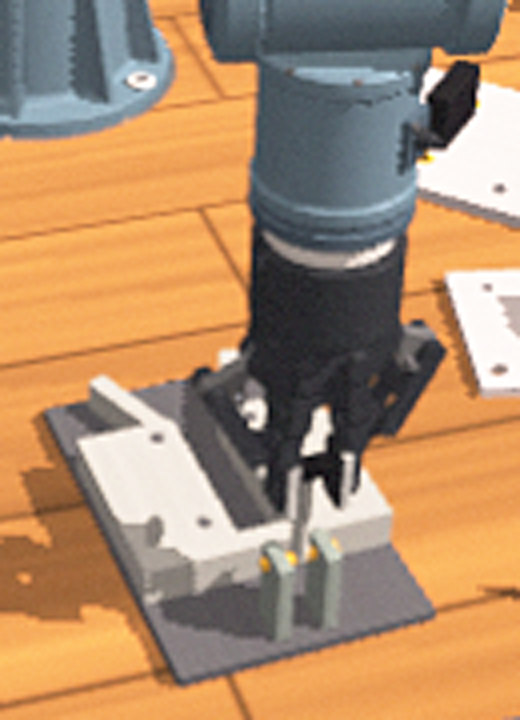

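Request:
{"op": "step_arm", "data": {
  "plan": [
    [[0,0,0],[0,0,0]],
    [[0,0,0],[0,0,0]],
    [[0,0,-0.03],[0,0,0]],
    [[0,0,-0.08],[0,0,0]],
    [[0,0,-0.1],[0,0,0]]
  ],
  "fingers": 65
}}

```text
time_s: 6.0
eef_pos: [0.6752, -0.0161, 0.2164]
eef_rot: [-0.003, 0.726, -0.688, 0.005]
wrist_force: [-0.0, -0.4, 0.7]
opening: 0.65
```

```bash
python3 -c "
from h import *
goto((.4435,-.2525,.12),-11)
shot('scene','a6',(270,120,400,300),4)"
```

```text
t 6.0 shift [0.2234, 0.2449, 0.0945] turn [-0.39, -0.53, -75.96] |turn| 76.0 F [-0.  -0.4  0.7] op 0.65
```

View pics/a6.png

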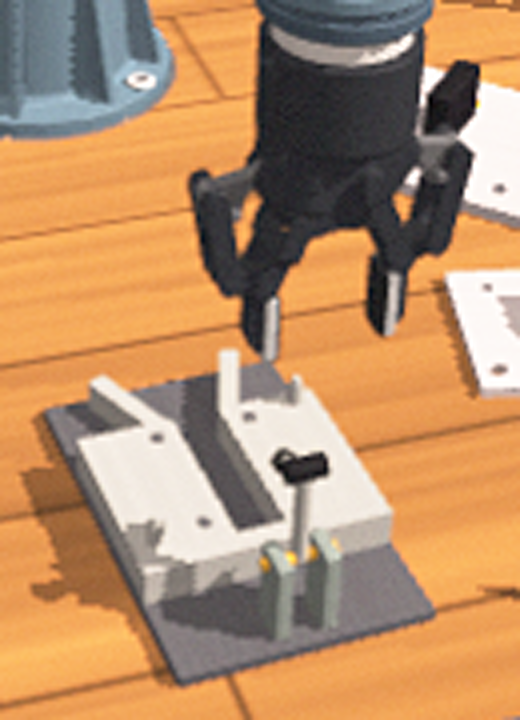

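Request:
{"op": "step_arm", "data": {
  "plan": [
    [[0.05,0.05,0],[0,0,-8]],
    [[0.1,0.1,0],[0,0,-16]],
    [[0.14,0.15,0.02],[0,0,-24]],
    [[0.18,0.19,0.04],[0,0,-32]],
    [[0.21,0.23,0.06],[0,0,-40]]
  ]
}}

```text
time_s: 6.55
eef_pos: [0.5031, -0.1924, 0.1733]
eef_rot: [0.001, 0.918, -0.398, 0.003]
wrist_force: [0.8, -0.5, -0.3]
opening: 0.647
```

```bash
python3 -c "
from h import *
goto((.4435,-.2525,.12),-11)
print(proj('scene',jigpt((.559,-.0222,.0526),[[.105-.06*np.cos(a)+.018*np.sin(a),0,.056+.018*np.cos(a)+.06*np.sin(a)] for a in(1.1,1.2,1.3,1.4,1.5,1.6)])))"
```

```text
t 6.55 shift [0.0028, 0.0846, 0.0532] turn [0.05, -0.32, -35.85] |turn| 35.9 F [ 0.8 -0.5 -0.3] op 0.647
[[343.40916312 234.0312173 ]
 [344.5761764  235.53799329]
 [345.74859778 237.29906595]
 [346.91344002 239.29826925]
 [348.05747819 241.51604693]
 [349.16744567 243.92960683]]
```

```bash
python3 -c "
from h import *
a=[0.9,1.1,1.3,1.5]
j=(.559,-.0222,.0526)
P=jigpt(j,[[.105-.06*np.cos(t)+.018*np.sin(t),y,.056+.018*np.cos(t)+.06*np.sin(t)] for t in a for y in(-.012,.012)])
shot('scene','a7',(310,210,380,280),9,None)
im=cv2.imread('pics/a7.png')
for i,(u,v) in enumerate(proj('scene',P)): cv2.circle(im,(int((u-310+.5)*9),int((v-210+.5)*9)),3,[(0,0,255),(0,255,0),(255,0,0),(255,0,255)][i//2],-1)
for i,(u,v) in enumerate(proj('scene',jigpt(j,[[.105,-.019,.056],[.105,.019,.056]]))): cv2.circle(im,(int((u-310+.5)*9),int((v-210+.5)*9)),3,(0,0,0),-1)
cv2.imwrite('pics/a7.png',im)"
```

```text
(no output)
```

View pics/a7.png

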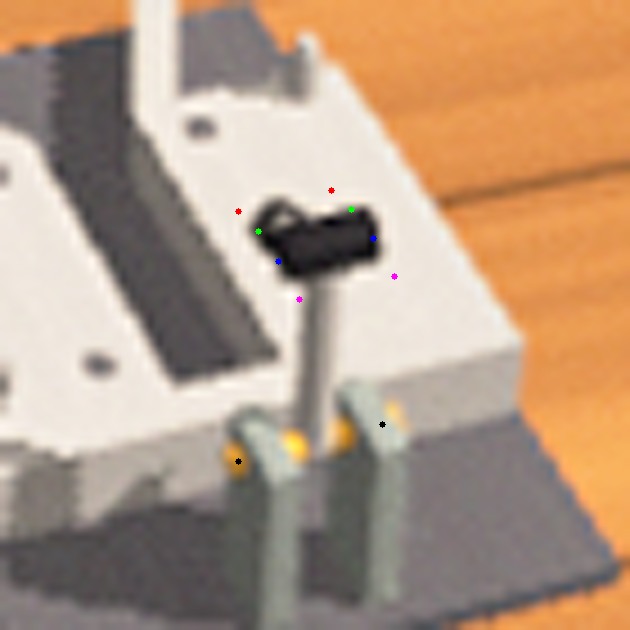

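```bash
python3 -c "
from h import *
print(jigpt((.559,-.0222,.0526),[[.060,0,0]]))
goto((.6188,-.019,.19),-11)"
```

```text
[[ 0.61891702 -0.01904546  0.        ]]
t 6.6 shift [-0.0436, -0.2096, -0.0212] turn [0.23, 0.12, -35.3] |turn| 35.3 F [-0.7 -3.4 -3.1] op 0.649
```

Request:
{"op": "step_arm", "data": {
  "plan": [
    [[-0.01,-0.05,-0.021],[0,0,-8]],
    [[-0.02,-0.1,-0.021],[0,0,-16]],
    [[-0.03,-0.15,-0.021],[0,0,-24]],
    [[-0.044,-0.2,-0.021],[0,0,-32]],
    [[-0.044,-0.21,-0.021],[0,0,-35.3]]
  ],
  "fingers": 0
}}

```text
time_s: 7.1
eef_pos: [0.6299, -0.0115, 0.1942]
eef_rot: [-0.0, 0.995, -0.1, 0.002]
wrist_force: [0.5, -0.6, 0.1]
opening: 0.001
```

```bash
python3 -c "
from h import *
goto((.6188,-.019,.114),-11)
print(ctrl.tip_reach)"
```

```text
t 7.1 shift [-0.0097, 0.0096, 0.0802] turn [-0.06, -0.23, -0.44] |turn| 0.5 F [ 0.5 -0.6  0.1] op 0.001
0.008
```

Request:
{"op": "step_arm", "data": {
  "plan": [
    [[0,0,0],[0,0,0]],
    [[0,0,0],[0,0,0]]
  ]
}}

```text
time_s: 7.3
eef_pos: [0.6277, -0.0154, 0.1933]
eef_rot: [0.0, 0.995, -0.104, 0.001]
wrist_force: [-0.3, -0.3, 0.4]
opening: 0.0
```

```bash
python3 -c "
from h import *
goto((.6188,-.019,.114),-11)"
```

```text
t 7.3 shift [-0.0081, 0.0053, 0.0793] turn [0.04, -0.07, -0.91] |turn| 0.9 F [-0.3 -0.3  0.4] op 0.0
```

Request:
{"op": "step_arm", "data": {
  "plan": [
    [[-0.008,0.005,0.03],[0,0,-0.9]],
    [[-0.008,0.005,0.06],[0,0,-0.9]],
    [[-0.008,0.005,0.079],[0,0,-0.9]],
    [[-0.008,0.005,0.079],[0,0,-0.9]]
  ]
}}

```text
time_s: 7.7
eef_pos: [0.6158, -0.0197, 0.1109]
eef_rot: [-0.0, 0.995, -0.097, -0.003]
wrist_force: [-1.4, 0.9, 0.1]
opening: 0.001
```

```bash
python3 -c "
from h import *
st()
shot('scene','a8',(290,160,380,280),6,None)
"
```

```text
t 7.7 pos [ 0.6158 -0.0197  0.1109] psi -11.17 z [-0.006  0.001 -1.   ] F [-1.4  0.9  0.1] op 0.001
```

View pics/a8.png

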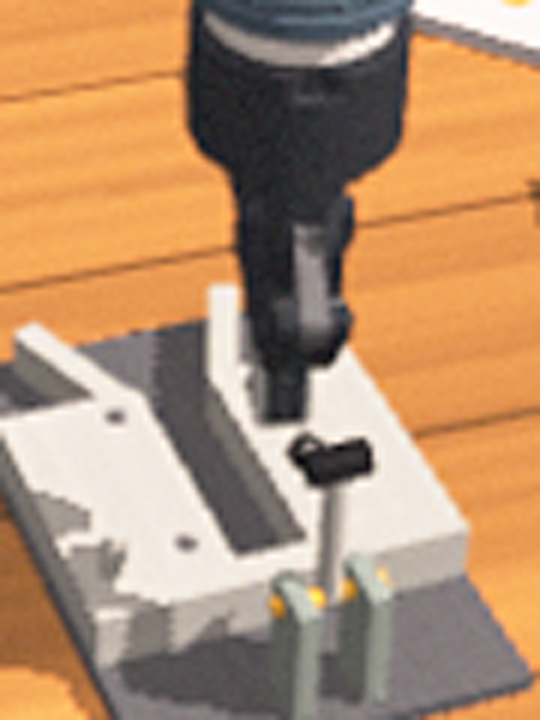

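Request:
{"op": "step_arm", "data": {
  "plan": [
    [[0.01,-0.0025,0],[0,0,0]],
    [[0.019,-0.005,0],[0,0,0]],
    [[0.024,-0.006,0],[0,0,0]],
    [[0.029,-0.007,0],[0,0,0]],
    [[0.034,-0.0085,0],[0,0,0]]
  ]
}}

```text
time_s: 8.25
eef_pos: [0.6462, -0.0174, 0.1161]
eef_rot: [0.002, 0.995, -0.095, -0.01]
wrist_force: [-56.0, -5.7, 42.7]
opening: 0.0
```

```bash
python3 -c "
from h import *
st()
shot('scene','a9',(290,160,380,280),6,None)
"
```

```text
t 8.25 pos [ 0.6462 -0.0174  0.1161] psi -10.88 z [-0.021 -0.002 -1.   ] F [-56.   -5.7  42.7] op 0.0
```

View pics/a9.png

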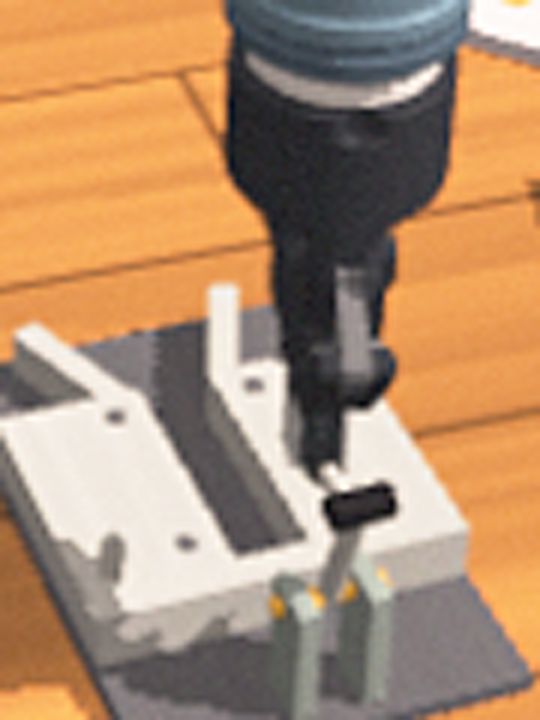

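The lever is now at its upper end of travel, with 56 N on the wrist, so I'm backing off.

Request:
{"op": "step_arm", "data": {
  "plan": [
    [[-0.02,0.005,0],[0,0,0]],
    [[-0.04,0.01,0],[0,0,0]],
    [[-0.04,0.01,-0.04],[0,0,0]],
    [[-0.04,0.01,-0.07],[0,0,0]],
    [[-0.04,0.01,-0.07],[0,0,0]]
  ],
  "fingers": 65
}}

```text
time_s: 8.8
eef_pos: [0.6172, -0.0195, 0.1911]
eef_rot: [0.001, 0.995, -0.096, 0.006]
wrist_force: [1.1, -0.3, 0.7]
opening: 0.651
```

```bash
python3 -c "
from h import *
for r in find_blanks([(.4436,-.2516,-.2),(.4524,-.3401,.45),(.548,-.348,0)],cams=('top','scene')):
    for s,(v,f) in r: print(s,np.round(v,1),round(f,1))
goto((.4435,-.2525,.10),-11)
shot('scene','a10'); shot('top','a11')
"
```

```text
('top',) [ 443.7 -253.4  -10.9] 21.2
('scene',) [ 443.  -251.8   -9.6] 18.5
('top', 'scene') [ 443.5 -252.7   -9.8] 46.5
('top',) [ 453.  -342.8   25.9] 24.1
('scene',) [ 452.2 -340.3   23.5] 18.9
('top', 'scene') [ 452.7 -341.5   24.3] 57.4
('top',) [ 549.  -350.6   -2. ] 31.9
('scene',) [ 547.7 -349.    -3.2] 19.4
('top', 'scene') [ 548.5 -349.4   -2.2] 57.9
t 8.9 shift [-0.1237, 0.2618, 0.0855] turn [0.0, -0.28, 0.03] |turn| 0.3 F [ 0.5 -0.8 -0.6] op 0.649
```

View pics/a10.png

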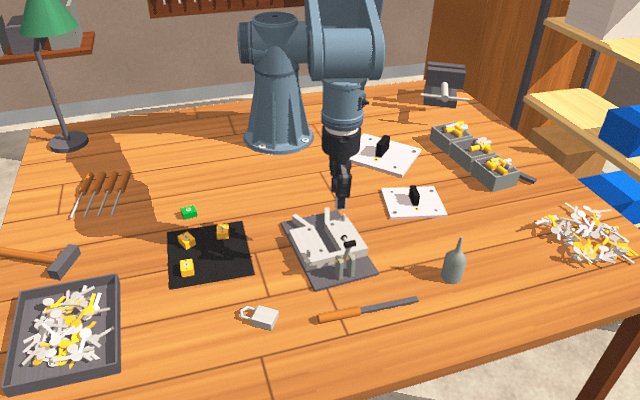

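Request:
{"op": "step_arm", "data": {
  "plan": [
    [[-0.024,0.05,0],[0,0,0]],
    [[-0.05,0.1,0],[0,0,0]],
    [[-0.075,0.15,0.03],[0,0,0]],
    [[-0.1,0.2,0.06],[0,0,0]],
    [[-0.118,0.245,0.085],[0,0,0]]
  ]
}}

```text
time_s: 9.5
eef_pos: [0.4696, -0.2068, 0.1165]
eef_rot: [-0.0, 0.995, -0.095, -0.0]
wrist_force: [0.2, 0.0, 0.7]
opening: 0.649
```

Request:
{"op": "step_arm", "data": {
  "plan": [
    [[-0.005,0.015,0],[0,0,0]],
    [[-0.005,0.015,0],[0,0,0]],
    [[-0.005,0.015,0],[0,0,0]]
  ]
}}

```text
time_s: 9.8
eef_pos: [0.4633, -0.2198, 0.1174]
eef_rot: [-0.0, 0.995, -0.096, -0.0]
wrist_force: [0.6, -0.2, -0.6]
opening: 0.648
```

```bash
python3 -c "
from h import *
goto((.4436,-.2526,.015),-10)
shot('scene','b1',(130,160,300,300),4)
"
```

```text
t 9.8 shift [-0.013, 0.0361, 0.1024] turn [-0.05, 0.05, -1.04] |turn| 1.0 F [ 0.6 -0.2 -0.6] op 0.648
```

View pics/b1.png

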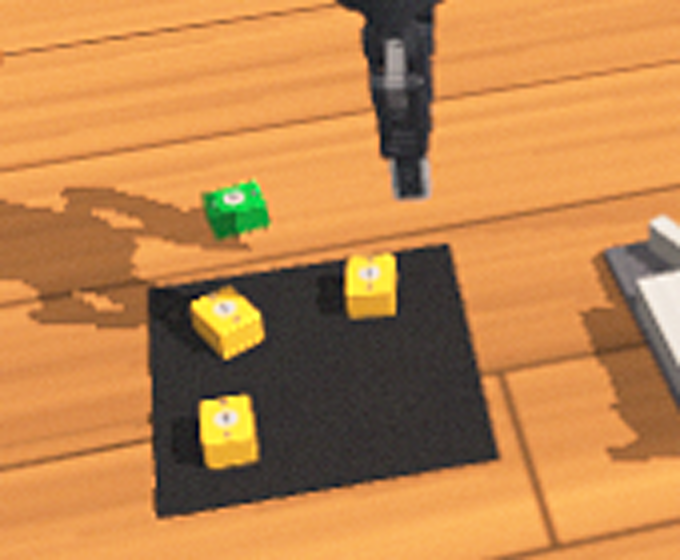

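Request:
{"op": "step_arm", "data": {
  "plan": [
    [[-0.013,0.036,0.02],[0,0,-1]],
    [[-0.013,0.036,0.05],[0,0,-1]],
    [[-0.013,0.036,0.06],[0,0,-1]],
    [[-0.013,0.036,0.06],[0,0,-1]]
  ],
  "fingers": 70
}}

```text
time_s: 10.25
eef_pos: [0.4434, -0.2508, 0.0566]
eef_rot: [-0.001, 0.996, -0.086, -0.001]
wrist_force: [1.3, -0.2, 0.3]
opening: 0.701
```

```bash
python3 -c "
from h import *
goto((.4436,-.2526,.015),-10)
"
```

```text
t 10.25 shift [0.0007, 0.0018, 0.0416] turn [-0.13, 0.18, 0.1] |turn| 0.2 F [ 1.3 -0.2  0.3] op 0.701
```

Request:
{"op": "step_arm", "data": {
  "plan": [
    [[0,0.001,0.025],[0,0,0]],
    [[0,0.001,0.038],[0,0,0]],
    [[0,0.001,0.041],[0,0,0]],
    [[0,0.001,0.041],[0,0,0]]
  ]
}}

```text
time_s: 10.65
eef_pos: [0.4439, -0.2533, 0.0172]
eef_rot: [-0.0, 0.996, -0.087, -0.0]
wrist_force: [-0.3, -0.5, -1.1]
opening: 0.702
```

Request:
{"op": "step_arm", "data": {
  "plan": [
    [[0,0,0],[0,0,0]],
    [[0,0,0],[0,0,0]],
    [[0,0,0],[0,0,0]],
    [[0,0,0],[0,0,0]]
  ],
  "fingers": 0
}}

```text
time_s: 11.05
eef_pos: [0.4445, -0.2545, 0.0183]
eef_rot: [0.001, 0.996, -0.087, 0.001]
wrist_force: [-0.7, 1.6, 6.2]
opening: 0.4
```

```bash
python3 -c "
from h import *
st()
shot('scene','b2',(150,160,300,300),5)
"
```

```text
t 11.05 pos [ 0.4445 -0.2545  0.0183] psi -9.97 z [ 0.002 -0.001 -1.   ] F [-0.7  1.6  6.2] op 0.4
```

View pics/b2.png

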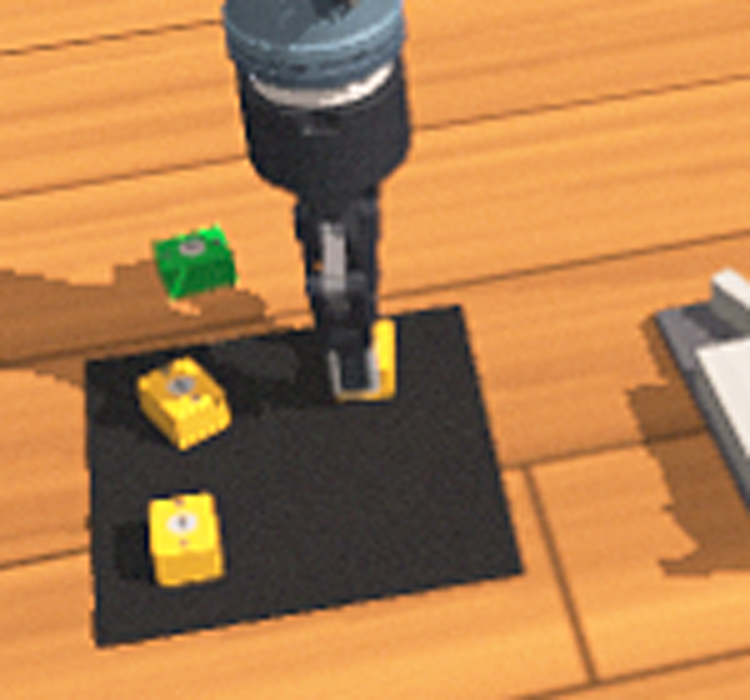

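Request:
{"op": "step_arm", "data": {
  "plan": [
    [[0,0,-0.02],[0,0,0]],
    [[0,0,-0.05],[0,0,0]],
    [[0,0,-0.08],[0,0,0]],
    [[0,0,-0.08],[0,0,0]]
  ]
}}

```text
time_s: 11.5
eef_pos: [0.446, -0.2559, 0.1013]
eef_rot: [0.002, 0.996, -0.087, 0.003]
wrist_force: [0.7, -1.0, -0.9]
opening: 0.403
```

```bash
python3 -c "
from h import *
p=jigpt((.559,-.0222,.0526),[[-.085,-.002,.1]])[0];print(p)
goto(p,3)
shot('scene','b3',(150,130,300,270),5)
"
```

```text
[ 0.47422271 -0.02866617  0.1       ]
t 11.5 shift [-0.0116, -0.2287, 0.0002] turn [0.3, -0.36, -12.97] |turn| 13.0 F [ 0.7 -1.  -0.9] op 0.403
```

View pics/b3.png

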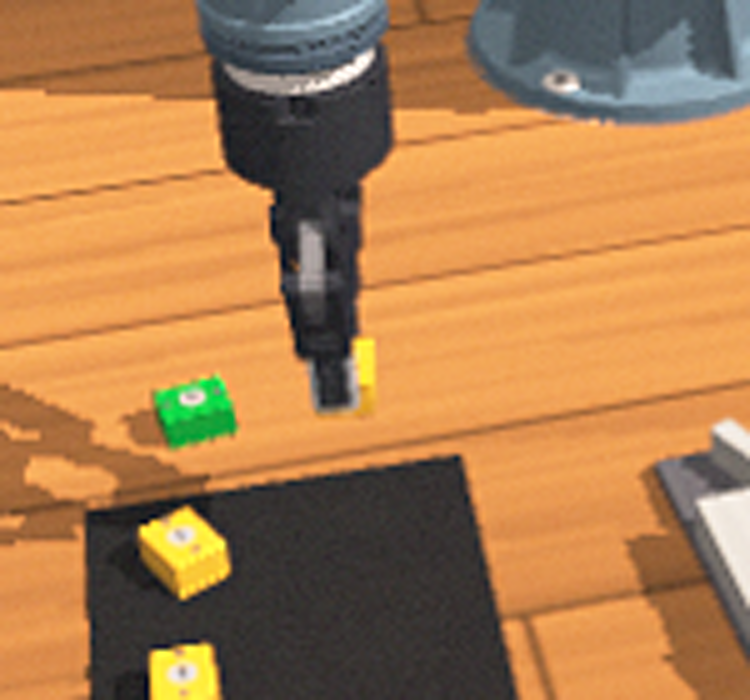

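```bash
python3 -c "
from h import *
p=jigpt((.559,-.0222,.0526),[[-.092,-.003,.1]])[0];print(p)
goto(p,3)
"
```

```text
[ 0.46728497 -0.03003282  0.1       ]
t 11.55 shift [-0.017, -0.2254, -0.0015] turn [0.19, -0.22, -12.97] |turn| 13.0 F [ 0.5 -0.9 -2.1] op 0.402
```

Request:
{"op": "step_arm", "data": {
  "plan": [
    [[-0.004,-0.045,0],[0,0,-4]],
    [[-0.008,-0.095,0],[0,0,-8]],
    [[-0.012,-0.145,0],[0,0,-13]],
    [[-0.015,-0.19,0],[0,0,-13]],
    [[-0.017,-0.225,0],[0,0,-13]]
  ]
}}

```text
time_s: 12.05
eef_pos: [0.4643, -0.0264, 0.0954]
eef_rot: [-0.001, 1.0, 0.027, -0.001]
wrist_force: [-0.2, -0.9, -2.0]
opening: 0.406
```

Request:
{"op": "step_arm", "data": {
  "plan": [
    [[0,0,0],[0,0,0]],
    [[0,0,0],[0,0,0]]
  ]
}}

```text
time_s: 12.25
eef_pos: [0.465, -0.0284, 0.0959]
eef_rot: [-0.0, 1.0, 0.028, -0.001]
wrist_force: [0.1, -0.1, -2.2]
opening: 0.402
```

```bash
python3 -c "
from h import *
goto((.4673,-.030,.0275),3)
j=(.559,-.0222,.0526)
shot('scene','b4',(260,140,380,260),6)
"
```

```text
t 12.25 shift [0.0024, 0.0017, 0.0684] turn [-0.02, 0.11, 0.16] |turn| 0.2 F [ 0.1 -0.1 -2.2] op 0.402
```

View pics/b4.png

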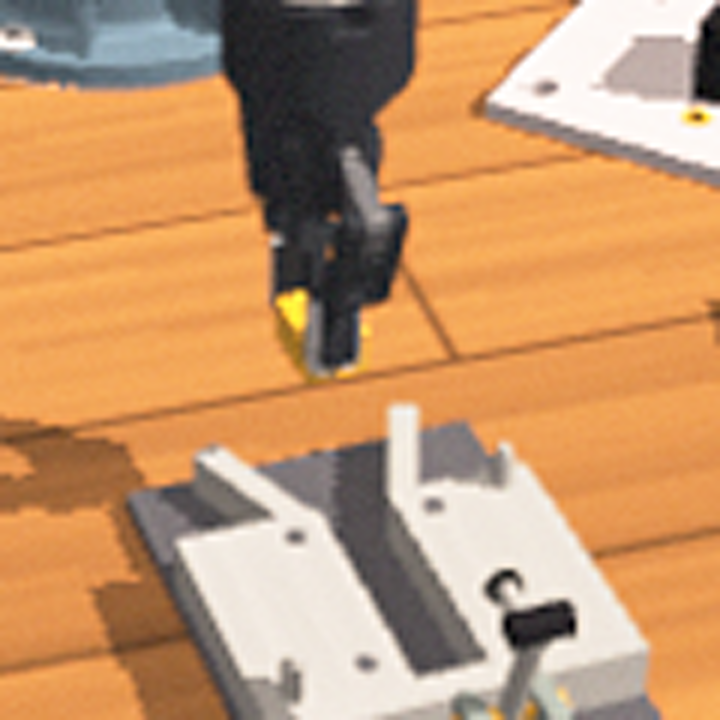

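Request:
{"op": "step_arm", "data": {
  "plan": [
    [[0.002,0.001,0.03],[0,0,0]],
    [[0.002,0.001,0.05],[0,0,0]],
    [[0.002,0.001,0.06],[0,0,0]],
    [[0.002,0.001,0.064],[0,0,0]],
    [[0.002,0.001,0.067],[0,0,0]]
  ]
}}

```text
time_s: 12.8
eef_pos: [0.4681, -0.0309, 0.03]
eef_rot: [0.0, 1.0, 0.026, 0.0]
wrist_force: [1.2, 0.1, -0.4]
opening: 0.4
```

```bash
python3 -c "
from h import *
goto((.4673,-.030,.0265),3)
shot('scene','b5',(260,140,380,260),6)
"
```

```text
t 12.8 shift [-0.0008, -0.0009, 0.0035] turn [0.01, -0.01, -0.04] |turn| 0.0 F [ 1.2  0.1 -0.4] op 0.4
```

View pics/b5.png

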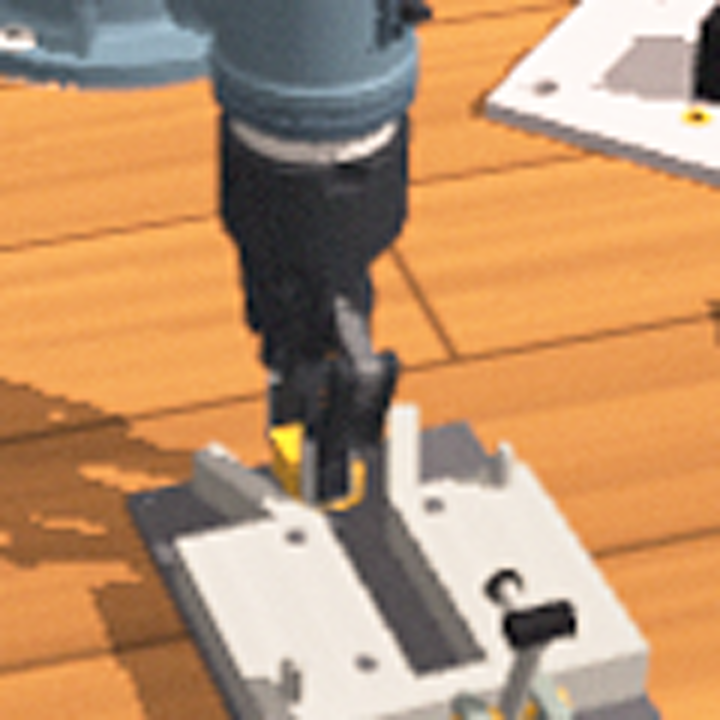

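Request:
{"op": "step_arm", "data": {
  "plan": [
    [[-0.001,-0.001,0.0035],[0,0,0]],
    [[-0.001,-0.001,0.0035],[0,0,0]]
  ]
}}

```text
time_s: 13.05
eef_pos: [0.4669, -0.0291, 0.0267]
eef_rot: [0.0, 1.0, 0.026, 0.0]
wrist_force: [0.6, 0.6, -1.0]
opening: 0.416
```

Request:
{"op": "step_arm", "data": {
  "plan": [
    [[0,0,0],[0,0,0]],
    [[0,0,0],[0,0,0]],
    [[0,0,-0.02],[0,0,0]],
    [[0,0,-0.05],[0,0,0]],
    [[0,0,-0.06],[0,0,0]]
  ],
  "fingers": 55
}}

```text
time_s: 13.55
eef_pos: [0.4688, -0.0297, 0.0893]
eef_rot: [0.001, 1.0, 0.027, 0.002]
wrist_force: [0.8, 0.2, 0.3]
opening: 0.546
```

```bash
python3 -c "
from h import *
st()
for r in find_blanks([(.467,-.028,.05)],z0=.010,cams=('scene',)):
    for s,(v,f) in r: print(s,np.round(v,1),round(f,1))
shot('scene','b6',(260,140,380,260),6)
"
```

```text
t 13.55 pos [ 0.4688 -0.0297  0.0893] psi 3.04 z [ 0.005 -0.001 -1.   ] F [0.8 0.2 0.3] op 0.546
('scene',) [ 4.653e+02 -2.580e+01  3.000e-01] 25.4
```

View pics/b6.png

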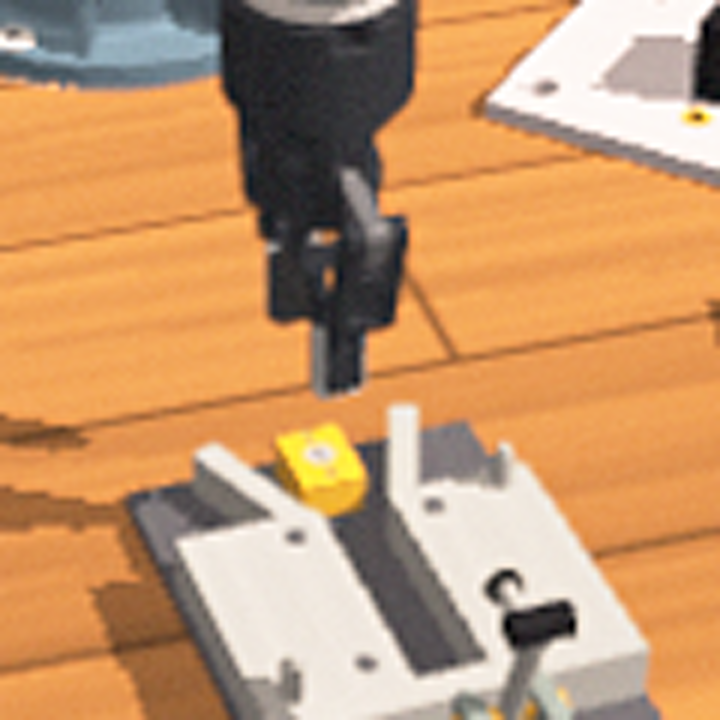

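```bash
python3 -c "
from h import *
p=jigpt((.559,-.0222,.0526),[[-.152,0,.024]])[0];print(p)
goto(p,3)
"
```

```text
[ 0.40721023 -0.03019151  0.024     ]
t 13.65 shift [-0.0615, -0.0028, 0.064] turn [0.09, -0.24, 0.04] |turn| 0.3 F [0.9 0.2 0.5] op 0.55
```

Request:
{"op": "step_arm", "data": {
  "plan": [
    [[-0.04,-0.001,0],[0,0,0]],
    [[-0.062,-0.002,0.01],[0,0,0]],
    [[-0.062,-0.002,0.045],[0,0,0]],
    [[-0.062,-0.002,0.062],[0,0,0]],
    [[-0.062,-0.002,0.062],[0,0,0]]
  ],
  "fingers": 0
}}

```text
time_s: 14.15
eef_pos: [0.4018, -0.0294, 0.0217]
eef_rot: [-0.001, 1.0, 0.026, -0.003]
wrist_force: [0.3, 0.2, -0.5]
opening: -0.0
```

```bash
python3 -c "
from h import *
p=jigpt((.559,-.0222,.0526),[[-.152,0,.024]])[0]
goto(p,3)
"
```

```text
t 14.15 shift [0.0053, 0.0011, -0.0024] turn [-0.15, 0.34, 0.01] |turn| 0.4 F [ 0.3  0.2 -0.5] op -0.0
```

Request:
{"op": "step_arm", "data": {
  "plan": [
    [[0.02,0.001,-0.002],[0,0,0]],
    [[0.035,0.001,-0.002],[0,0,0]],
    [[0.05,0.001,-0.002],[0,0,0]],
    [[0.065,0.001,-0.002],[0,0,0]],
    [[0.08,0.001,-0.002],[0,0,0]]
  ]
}}

```text
time_s: 14.65
eef_pos: [0.4852, -0.0271, 0.0267]
eef_rot: [-0.0, 1.0, 0.027, -0.0]
wrist_force: [-2.0, 0.2, 0.3]
opening: 0.003
```

```bash
python3 -c "
from h import *
p=jigpt((.559,-.0222,.0526),[[0,0,.024]])[0]
goto(p,3)
shot('scene','b7',(260,140,380,260),6)
"
```

```text
t 14.65 shift [0.0739, -0.001, 0.0026] turn [-0.01, 0.04, 0.04] |turn| 0.1 F [-2.   0.2  0.3] op 0.003
```

View pics/b7.png

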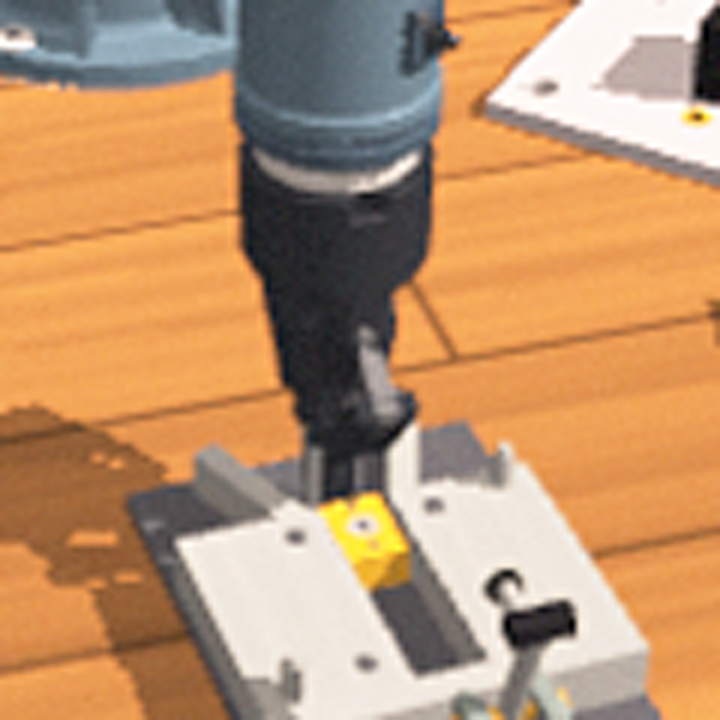

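Request:
{"op": "step_arm", "data": {
  "plan": [
    [[0.015,0,0.001],[0,0,0]],
    [[0.03,0,0.001],[0,0,0]],
    [[0.042,0,0.001],[0,0,0]],
    [[0.052,0,0.001],[0,0,0]],
    [[0.06,0,0.001],[0,0,0]]
  ]
}}

```text
time_s: 15.2
eef_pos: [0.545, -0.024, 0.0256]
eef_rot: [-0.0, 1.0, 0.027, -0.0]
wrist_force: [-0.8, -0.7, 1.1]
opening: -0.002
```

Request:
{"op": "step_arm", "data": {
  "plan": [
    [[0.004,0,0],[0,0,0]],
    [[0.008,0,0],[0,0,0]],
    [[0.012,0,0],[0,0,0]]
  ]
}}

```text
time_s: 15.5
eef_pos: [0.5565, -0.0234, 0.0255]
eef_rot: [-0.0, 1.0, 0.026, -0.0]
wrist_force: [-1.2, 0.8, 0.5]
opening: 0.001
```

```bash
python3 -c "
from h import *
p=jigpt((.559,-.0222,.0526),[[0,0,.024]])[0]
goto(p,3)
shot('scene','b8',(260,140,380,260),6)
"
```

```text
t 15.5 shift [0.0025, -0.001, 0.0015] turn [-0.01, 0.03, 0.03] |turn| 0.0 F [-1.2  0.8  0.5] op 0.001
```

View pics/b8.png

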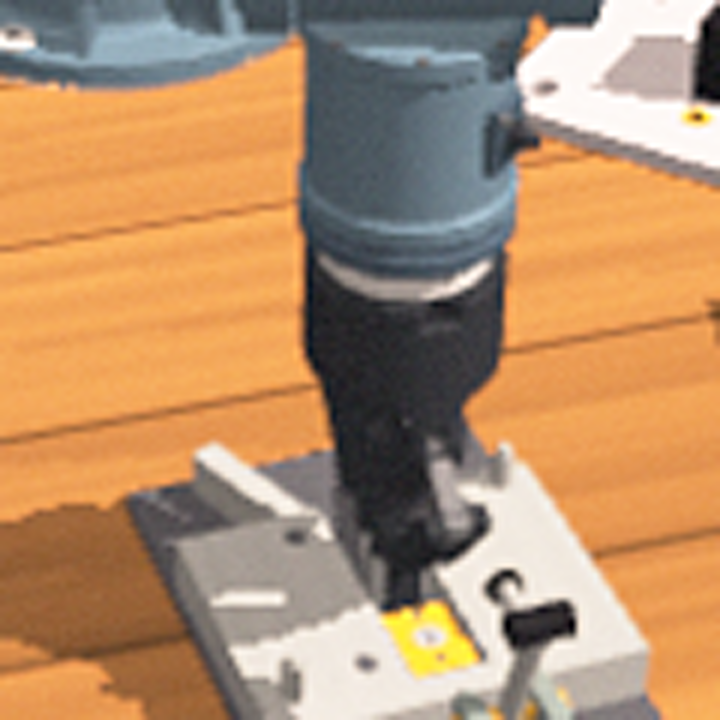

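Request:
{"op": "step_arm", "data": {
  "plan": [
    [[0.002,0,0],[0,0,0]],
    [[0.004,0,0],[0,0,0]]
  ]
}}

```text
time_s: 15.75
eef_pos: [0.5605, -0.0232, 0.0254]
eef_rot: [-0.0, 1.0, 0.026, -0.0]
wrist_force: [-0.4, 0.2, 0.9]
opening: 0.002
```

Request:
{"op": "step_arm", "data": {
  "plan": [
    [[0.002,0,0],[0,0,0]],
    [[0.003,0,0],[0,0,0]]
  ]
}}

```text
time_s: 15.95
eef_pos: [0.5632, -0.0229, 0.0253]
eef_rot: [-0.0, 1.0, 0.026, -0.001]
wrist_force: [-5.0, -0.3, 3.5]
opening: 0.003
```

Request:
{"op": "step_arm", "data": {
  "plan": [
    [[0.001,0,0],[0,0,0]],
    [[0.001,0,0],[0,0,0]]
  ]
}}

```text
time_s: 16.15
eef_pos: [0.5633, -0.0229, 0.0253]
eef_rot: [-0.0, 1.0, 0.027, -0.002]
wrist_force: [-6.6, -1.2, 5.8]
opening: 0.0
```

Request:
{"op": "step_arm", "data": {
  "plan": [
    [[-0.02,0,0],[0,0,0]],
    [[-0.03,0,-0.03],[0,0,0]],
    [[-0.03,0,-0.07],[0,0,0]],
    [[-0.06,0.05,-0.075],[0,0,0]],
    [[-0.08,0.1,-0.075],[0,0,0]]
  ],
  "fingers": 70
}}

```text
time_s: 16.65
eef_pos: [0.4954, -0.1159, 0.1026]
eef_rot: [0.001, 1.0, 0.028, 0.002]
wrist_force: [1.4, -0.6, -0.3]
opening: 0.698
```

```bash
python3 -c "
from h import *
goto((.4526,-.3408,.08),25)
shot('scene','b9')
for r in find_blanks([(.4524,-.3401,.45),(.548,-.348,0)],cams=('scene',)):
    for s,(v,f) in r: print(s,np.round(v,1),round(f,1))
"
```

```text
t 16.65 shift [-0.0557, 0.222, 0.0229] turn [0.18, -0.23, -21.74] |turn| 21.7 F [ 1.4 -0.6 -0.3] op 0.698
('scene',) [ 452.3 -339.8   24.2] 18.2
('scene',) [ 547.8 -349.1   -2.7] 18.2
```

View pics/b9.png

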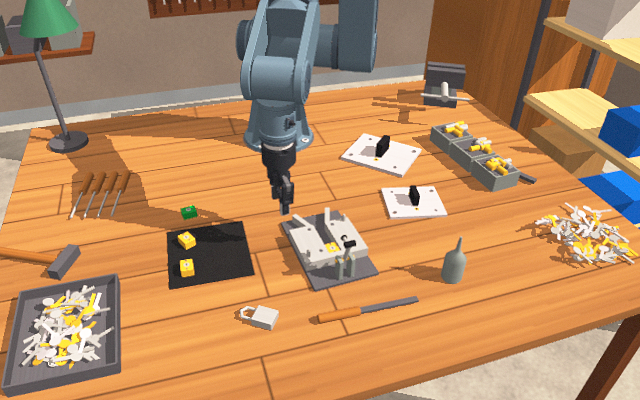

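Request:
{"op": "step_arm", "data": {
  "plan": [
    [[-0.012,0.048,0],[0,0,-6]],
    [[-0.024,0.096,0],[0,0,-12]],
    [[-0.036,0.144,0.01],[0,0,-18]],
    [[-0.048,0.19,0.02],[0,0,-21]],
    [[-0.0555,0.221,0.022],[0,0,-21]]
  ]
}}

```text
time_s: 17.25
eef_pos: [0.4497, -0.3416, 0.0774]
eef_rot: [0.0, 0.978, 0.208, -0.0]
wrist_force: [0.1, -0.1, 0.2]
opening: 0.702
```

Request:
{"op": "step_arm", "data": {
  "plan": [
    [[0,0,0],[0,0,0]],
    [[0,0,0],[0,0,0]]
  ]
}}

```text
time_s: 17.45
eef_pos: [0.4505, -0.3393, 0.078]
eef_rot: [-0.0, 0.978, 0.207, 0.0]
wrist_force: [-0.3, 0.1, 0.8]
opening: 0.699
```

```bash
python3 -c "
from h import *
goto((.4524,-.3398,.015),24.3)
"
```

```text
t 17.45 shift [0.0015, 0.0012, 0.063] turn [-0.03, -0.02, -0.37] |turn| 0.4 F [-0.3  0.1  0.8] op 0.699
```

Request:
{"op": "step_arm", "data": {
  "plan": [
    [[0.0015,0.001,0.03],[0,0,-0.4]],
    [[0.0015,0.001,0.05],[0,0,-0.4]],
    [[0.0015,0.001,0.06],[0,0,-0.4]],
    [[0.0015,0.001,0.062],[0,0,-0.4]],
    [[0.0015,0.001,0.062],[0,0,-0.4]]
  ]
}}

```text
time_s: 17.95
eef_pos: [0.4528, -0.3389, 0.0167]
eef_rot: [0.0, 0.977, 0.212, 0.0]
wrist_force: [-0.2, 0.9, 0.7]
opening: 0.699
```

Request:
{"op": "step_arm", "data": {
  "plan": [
    [[0,0,0],[0,0,0]],
    [[0,0,0],[0,0,0]],
    [[0,0,0],[0,0,0]],
    [[0,0,0],[0,0,0]]
  ],
  "fingers": 0
}}

```text
time_s: 18.35
eef_pos: [0.4532, -0.3403, 0.0179]
eef_rot: [0.001, 0.977, 0.211, 0.001]
wrist_force: [-0.1, 1.5, 6.7]
opening: 0.403
```

Request:
{"op": "step_arm", "data": {
  "plan": [
    [[0,0,-0.02],[0,0,0]],
    [[0,0,-0.05],[0,0,0]],
    [[0,0,-0.08],[0,0,0]],
    [[0,0,-0.08],[0,0,0]]
  ]
}}

```text
time_s: 18.75
eef_pos: [0.4545, -0.3419, 0.101]
eef_rot: [0.004, 0.977, 0.212, 0.002]
wrist_force: [0.5, -0.4, 0.0]
opening: 0.399
```

```bash
python3 -c "
from h import *
p=jigpt((.559,-.0222,.0526),[[-.092,-.002,.095]])[0];print(p)
goto(p,3)
shot('scene','b10',(130,130,280,270),5)
"
```

```text
[ 0.46723239 -0.0290342   0.095     ]
t 18.75 shift [0.141, -0.2797, 0.0041] turn [0.43, -0.22, 21.42] |turn| 21.4 F [ 0.5 -0.4  0. ] op 0.399
```

View pics/b10.png

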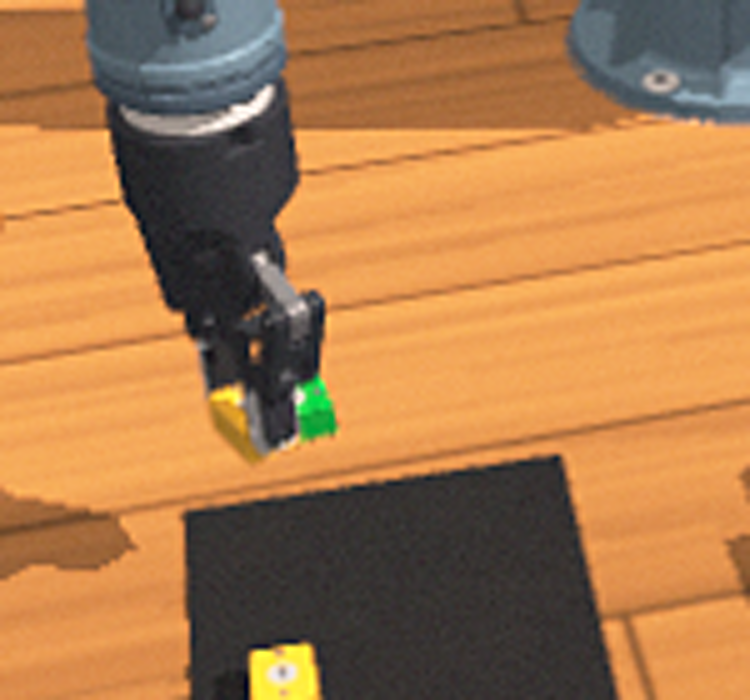

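Request:
{"op": "step_arm", "data": {
  "plan": [
    [[0.022,-0.044,0],[0,0,5]],
    [[0.044,-0.088,0],[0,0,11]],
    [[0.066,-0.132,0],[0,0,16]],
    [[0.088,-0.176,0],[0,0,21.4]],
    [[0.11,-0.22,0],[0,0,21.4]]
  ]
}}

```text
time_s: 19.3
eef_pos: [0.46, -0.0914, 0.0949]
eef_rot: [-0.001, 1.0, 0.025, -0.001]
wrist_force: [0.5, 0.2, -2.0]
opening: 0.398
```

```bash
python3 -c "
from h import *
goto((.4672,-.029,.095),3)
"
```

```text
t 19.3 shift [0.0103, -0.062, -0.0001] turn [-0.07, 0.12, -0.17] |turn| 0.2 F [ 0.5  0.2 -2. ] op 0.398
```

Request:
{"op": "step_arm", "data": {
  "plan": [
    [[0.006,-0.04,0],[0,0,0]],
    [[0.0095,-0.061,0],[0,0,0]],
    [[0.0095,-0.061,0],[0,0,0]],
    [[0.0095,-0.061,0],[0,0,0]]
  ]
}}

```text
time_s: 19.7
eef_pos: [0.4669, -0.0319, 0.0953]
eef_rot: [-0.0, 1.0, 0.027, -0.001]
wrist_force: [-1.1, 0.5, -1.4]
opening: 0.401
```

```bash
python3 -c "
from h import *
goto((.4672,-.029,.0265),3)
shot('scene','b11',(260,140,380,260),6)
"
```

```text
t 19.7 shift [0.0006, -0.0029, 0.0688] turn [-0.02, 0.11, 0.11] |turn| 0.2 F [-1.1  0.5 -1.4] op 0.401
```

View pics/b11.png

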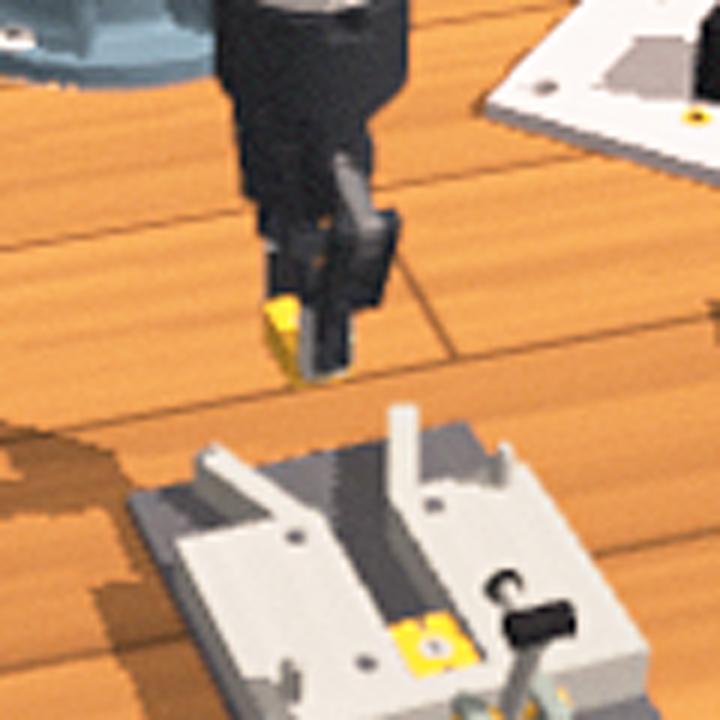

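Request:
{"op": "step_arm", "data": {
  "plan": [
    [[0,-0.0035,0.03],[0,0,0]],
    [[0,-0.0035,0.05],[0,0,0]],
    [[0,-0.0035,0.06],[0,0,0]],
    [[0,-0.0035,0.065],[0,0,0]],
    [[0,-0.0035,0.068],[0,0,0]]
  ]
}}

```text
time_s: 20.25
eef_pos: [0.4677, -0.0295, 0.0283]
eef_rot: [0.0, 1.0, 0.026, -0.0]
wrist_force: [0.1, 0.4, -1.3]
opening: 0.408
```

```bash
python3 -c "
from h import *
goto((.4672,-.027,.0265),3)
"
```

```text
t 20.25 shift [-0.0004, -0.0026, 0.0018] turn [0.01, 0.0, -0.03] |turn| 0.0 F [ 0.1  0.4 -1.3] op 0.408
```

Request:
{"op": "step_arm", "data": {
  "plan": [
    [[0,-0.0015,0.002],[0,0,0]],
    [[0,-0.0015,0.002],[0,0,0]]
  ]
}}

```text
time_s: 20.45
eef_pos: [0.4679, -0.0274, 0.0268]
eef_rot: [0.0, 1.0, 0.026, 0.0]
wrist_force: [-0.4, 0.2, -1.1]
opening: 0.403
```

Request:
{"op": "step_arm", "data": {
  "plan": [
    [[0,0,0],[0,0,0]],
    [[0,0,0],[0,0,0]],
    [[0,0,-0.02],[0,0,0]],
    [[0,0,-0.05],[0,0,0]],
    [[0,0,-0.06],[0,0,0]]
  ],
  "fingers": 55
}}

```text
time_s: 20.95
eef_pos: [0.4694, -0.0278, 0.0892]
eef_rot: [0.001, 1.0, 0.027, 0.002]
wrist_force: [1.0, 0.1, -0.4]
opening: 0.553
```

Request:
{"op": "step_arm", "data": {
  "plan": [
    [[-0.04,-0.001,0],[0,0,0]],
    [[-0.065,-0.001,0.01],[0,0,0]],
    [[-0.065,-0.001,0.04],[0,0,0]],
    [[-0.065,-0.001,0.06],[0,0,0]],
    [[-0.065,-0.001,0.06],[0,0,0]]
  ],
  "fingers": 0
}}

```text
time_s: 21.45
eef_pos: [0.4003, -0.029, 0.0244]
eef_rot: [-0.001, 1.0, 0.026, -0.002]
wrist_force: [-0.3, 0.2, 0.8]
opening: -0.001
```

```bash
python3 -c "
from h import *
p=jigpt((.559,-.0222,.0526),[[-.157,0,.0255]])[0]
goto(p,3)
shot('scene','b12',(260,140,380,260),6)
"
```

```text
t 21.45 shift [0.0018, 0.0016, -0.0011] turn [-0.11, 0.24, 0.01] |turn| 0.3 F [-0.3  0.2  0.8] op -0.001
```

View pics/b12.png

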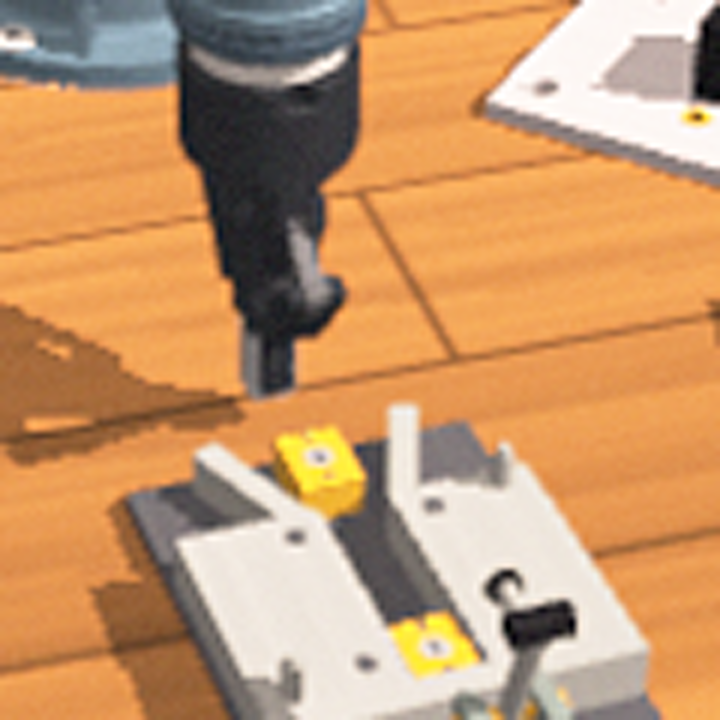

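Request:
{"op": "step_arm", "data": {
  "plan": [
    [[0.02,0.001,-0.001],[0,0,0]],
    [[0.035,0.001,-0.001],[0,0,0]],
    [[0.05,0.001,-0.001],[0,0,0]],
    [[0.065,0.001,-0.001],[0,0,0]],
    [[0.08,0.001,-0.001],[0,0,0]]
  ]
}}

```text
time_s: 22.0
eef_pos: [0.4838, -0.0266, 0.0286]
eef_rot: [0.0, 1.0, 0.027, 0.0]
wrist_force: [-2.3, -0.3, 0.4]
opening: -0.002
```

Request:
{"op": "step_arm", "data": {
  "plan": [
    [[0.012,0,0],[0,0,0]],
    [[0.024,0,0],[0,0,0]],
    [[0.032,0,0],[0,0,0]],
    [[0.038,0,0],[0,0,0]],
    [[0.04,0,0],[0,0,0]]
  ]
}}

```text
time_s: 22.5
eef_pos: [0.523, -0.0245, 0.0283]
eef_rot: [0.0, 1.0, 0.027, -0.0]
wrist_force: [-6.3, 0.2, 9.3]
opening: -0.001
```

```bash
python3 -c "
from h import *
p=jigpt((.559,-.0222,.0526),[[-.032,0,.0255]])[0]
goto(p,3)
shot('scene','b13',(260,140,380,260),6)
"
```

```text
t 22.5 shift [0.0041, -0.0004, 0.0028] turn [0.02, 0.0, 0.05] |turn| 0.1 F [-6.3  0.2  9.3] op -0.001
```

View pics/b13.png

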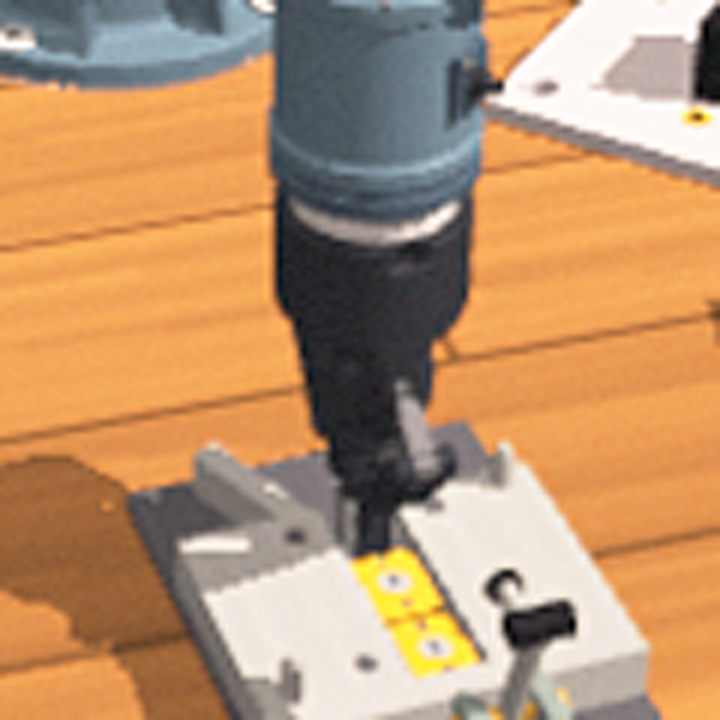

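Request:
{"op": "step_arm", "data": {
  "plan": [
    [[0.001,0,0.001],[0,0,0]],
    [[0.002,0,0.001],[0,0,0]]
  ]
}}

```text
time_s: 22.75
eef_pos: [0.5238, -0.0244, 0.0276]
eef_rot: [0.0, 1.0, 0.027, -0.001]
wrist_force: [-8.7, -0.7, 14.2]
opening: 0.001
```

Request:
{"op": "step_arm", "data": {
  "plan": [
    [[0.001,0,0],[0,0,0]],
    [[0.002,0,0],[0,0,0]]
  ]
}}

```text
time_s: 22.95
eef_pos: [0.5261, -0.0243, 0.0276]
eef_rot: [0.0, 1.0, 0.027, -0.001]
wrist_force: [-7.6, -0.6, 12.0]
opening: 0.001
```

Request:
{"op": "step_arm", "data": {
  "plan": [
    [[0.001,0,0],[0,0,0]],
    [[0.0015,0,0],[0,0,0]]
  ]
}}

```text
time_s: 23.15
eef_pos: [0.5276, -0.0243, 0.0276]
eef_rot: [0.0, 1.0, 0.027, -0.001]
wrist_force: [-8.1, -1.1, 12.4]
opening: -0.002
```

```bash
python3 -c "
from h import *
st()
shot('scene','b14',(290,190,370,270),8)
"
```

```text
t 23.15 pos [ 0.5276 -0.0243  0.0276] psi 3.05 z [-0.001 -0.    -1.   ] F [-8.1 -1.1 12.4] op -0.002
```

View pics/b14.png

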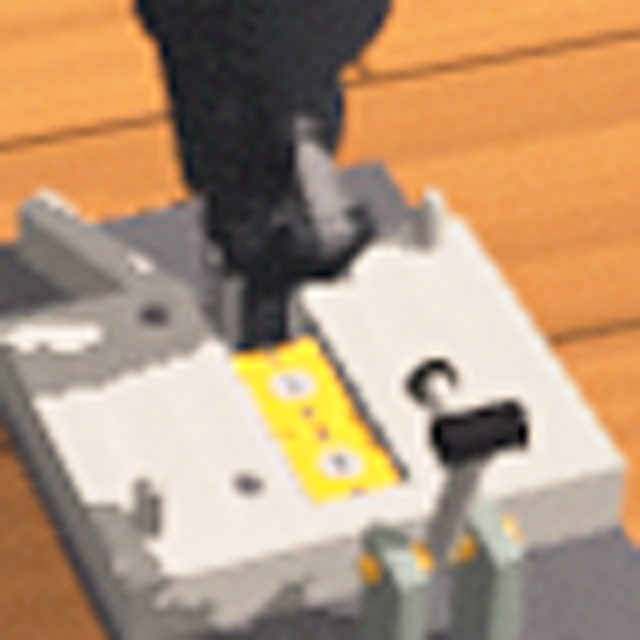

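Request:
{"op": "step_arm", "data": {
  "plan": [
    [[-0.015,0,0],[0,0,0]],
    [[-0.03,0,-0.03],[0,0,0]],
    [[-0.03,0,-0.07],[0,0,0]],
    [[-0.06,0.05,-0.075],[0,0,0]],
    [[-0.06,0.1,-0.075],[0,0,0]]
  ],
  "fingers": 70
}}

```text
time_s: 23.7
eef_pos: [0.4731, -0.1191, 0.1032]
eef_rot: [0.001, 1.0, 0.029, 0.001]
wrist_force: [1.9, -0.9, -0.5]
opening: 0.701
```

```bash
python3 -c "
from h import *
goto((.5478,-.3488,.08),-3)
shot('scene','b15',(290,190,370,270),8)
for r in find_blanks([(.5478,-.349,-.05)],cams=('top','scene',)):
    for s,(v,f) in r: print(s,np.round(v,1),round(f,1))
"
```

```text
t 23.7 shift [0.0613, 0.2336, 0.0236] turn [0.06, -0.13, 6.29] |turn| 6.3 F [ 1.9 -0.9 -0.5] op 0.701
('top',) [ 547.1 -359.9   28.1] 138.9
('scene',) [ 547.7 -349.    -3.5] 19.0
('top', 'scene') [ 547.7 -349.9   -3.2] 200.3
```

View pics/b15.png

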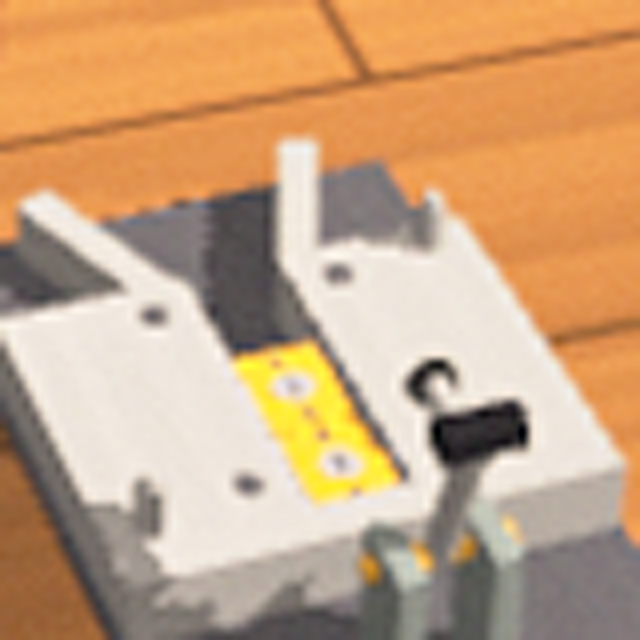

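Request:
{"op": "step_arm", "data": {
  "plan": [
    [[0.012,0.047,0],[0,0,3]],
    [[0.024,0.094,0],[0,0,6.3]],
    [[0.036,0.14,0.01],[0,0,6.3]],
    [[0.05,0.19,0.02],[0,0,6.3]],
    [[0.061,0.233,0.023],[0,0,6.3]]
  ]
}}

```text
time_s: 24.35
eef_pos: [0.5473, -0.3493, 0.0769]
eef_rot: [-0.001, 1.0, -0.028, -0.001]
wrist_force: [1.2, 1.4, -0.3]
opening: 0.703
```

Request:
{"op": "step_arm", "data": {
  "plan": [
    [[0,0,0],[0,0,0]],
    [[0,0,0],[0,0,0]]
  ]
}}

```text
time_s: 24.55
eef_pos: [0.5468, -0.3487, 0.0772]
eef_rot: [-0.001, 1.0, -0.029, -0.001]
wrist_force: [-0.0, 0.7, -0.3]
opening: 0.701
```

```bash
python3 -c "
from h import *
goto((.5478,-.3490,.016),-3)
"
```

```text
t 24.55 shift [0.0011, 0.0003, 0.0612] turn [-0.09, 0.06, -0.32] |turn| 0.3 F [-0.   0.7 -0.3] op 0.701
```

Request:
{"op": "step_arm", "data": {
  "plan": [
    [[0.001,0,0.03],[0,0,-0.3]],
    [[0.001,0,0.05],[0,0,-0.3]],
    [[0.001,0,0.058],[0,0,-0.3]],
    [[0.001,0,0.061],[0,0,-0.3]],
    [[0.001,0,0.061],[0,0,-0.3]]
  ]
}}

```text
time_s: 25.05
eef_pos: [0.548, -0.3484, 0.0178]
eef_rot: [0.0, 1.0, -0.025, 0.0]
wrist_force: [1.1, -0.6, -0.6]
opening: 0.7
```

Request:
{"op": "step_arm", "data": {
  "plan": [
    [[0,0,0],[0,0,0]],
    [[0,0,0],[0,0,0]],
    [[0,0,0],[0,0,0]],
    [[0,0,0],[0,0,0]]
  ],
  "fingers": 0
}}

```text
time_s: 25.45
eef_pos: [0.5486, -0.3499, 0.019]
eef_rot: [0.001, 1.0, -0.026, 0.001]
wrist_force: [-0.1, 1.5, 6.1]
opening: 0.403
```

Request:
{"op": "step_arm", "data": {
  "plan": [
    [[0,0,-0.02],[0,0,0]],
    [[0,0,-0.05],[0,0,0]],
    [[0,0,-0.08],[0,0,0]],
    [[0,0,-0.08],[0,0,0]]
  ]
}}

```text
time_s: 25.85
eef_pos: [0.5501, -0.3515, 0.1024]
eef_rot: [0.003, 1.0, -0.026, 0.003]
wrist_force: [0.9, -1.1, -1.5]
opening: 0.399
```

```bash
python3 -c "
from h import *
p=jigpt((.559,-.0222,.0526),[[-.092,0,.095]])[0];print(p)
goto(p,3)
shot('scene','b16',(130,150,280,290),5)
"
```

```text
[ 0.46712724 -0.02703697  0.095     ]
t 25.85 shift [-0.0997, -0.3197, 0.005] turn [0.34, -0.37, -5.98] |turn| 6.0 F [ 0.9 -1.1 -1.5] op 0.399
```

View pics/b16.png

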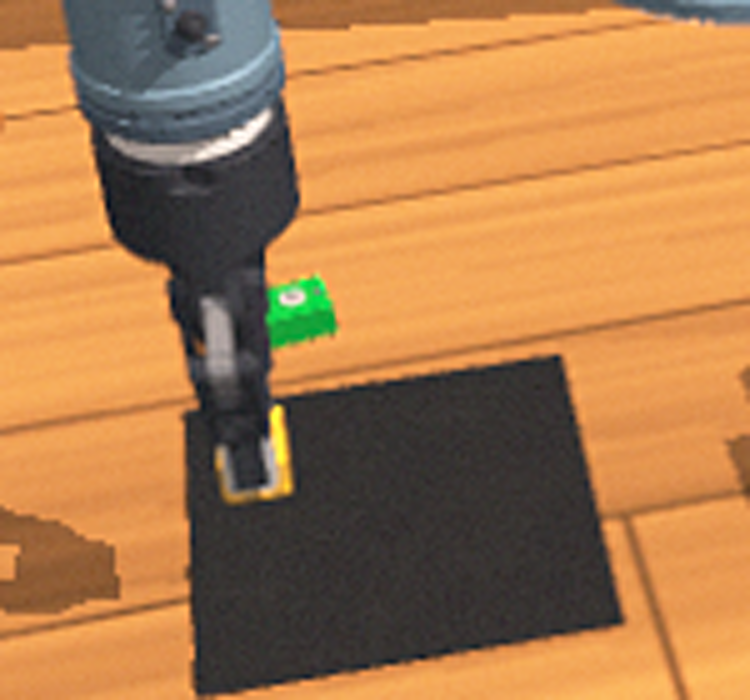

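Request:
{"op": "step_arm", "data": {
  "plan": [
    [[-0.014,-0.046,0],[0,0,-6]],
    [[-0.028,-0.092,0],[0,0,-6]],
    [[-0.042,-0.138,0],[0,0,-6]],
    [[-0.056,-0.184,0],[0,0,-6]],
    [[-0.07,-0.23,0.002],[0,0,-6]]
  ]
}}

```text
time_s: 26.4
eef_pos: [0.4878, -0.1137, 0.0936]
eef_rot: [-0.001, 1.0, 0.026, -0.001]
wrist_force: [1.4, 1.1, -1.8]
opening: 0.404
```

```bash
python3 -c "
from h import *
goto((.4672,-.028,.095),3)
"
```

```text
t 26.4 shift [-0.0161, -0.0867, -0.0012] turn [-0.08, 0.12, -0.01] |turn| 0.1 F [ 1.4  1.1 -1.8] op 0.404
```

Request:
{"op": "step_arm", "data": {
  "plan": [
    [[-0.008,-0.045,0],[0,0,0]],
    [[-0.014,-0.078,0],[0,0,0]],
    [[-0.016,-0.086,0],[0,0,0]],
    [[-0.016,-0.086,0],[0,0,0]],
    [[-0.016,-0.086,0],[0,0,0]]
  ]
}}

```text
time_s: 26.9
eef_pos: [0.4692, -0.0315, 0.0948]
eef_rot: [0.0, 1.0, 0.026, -0.0]
wrist_force: [-0.0, -0.7, -1.6]
opening: 0.401
```

```bash
python3 -c "
from h import *
goto((.4672,-.028,.027),3)
shot('scene','b17',(260,140,380,260),6)
"
```

```text
t 26.9 shift [-0.0018, -0.0036, 0.0678] turn [0.01, 0.02, 0.02] |turn| 0.0 F [-0.  -0.7 -1.6] op 0.401
```

View pics/b17.png

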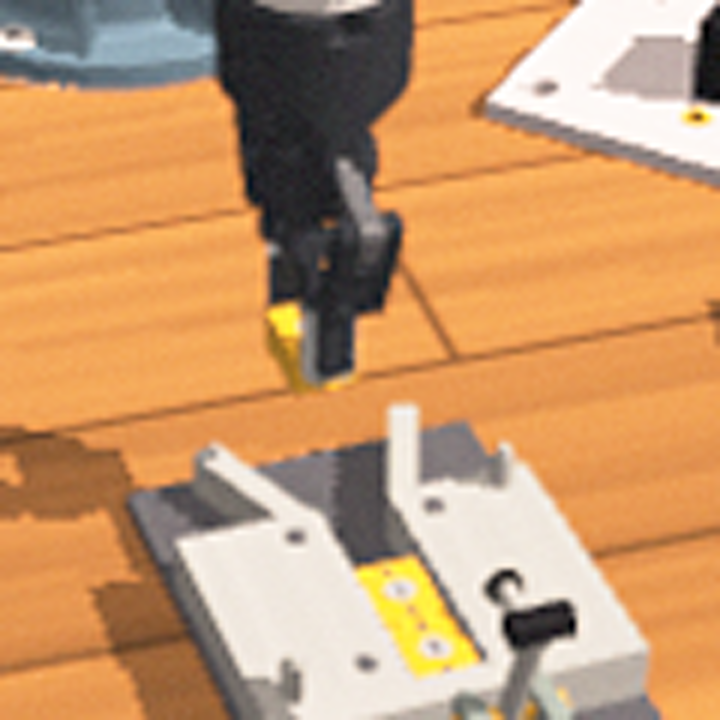

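Request:
{"op": "step_arm", "data": {
  "plan": [
    [[-0.002,-0.0035,0.03],[0,0,0]],
    [[-0.002,-0.0035,0.05],[0,0,0]],
    [[-0.002,-0.0035,0.06],[0,0,0]],
    [[-0.002,-0.0035,0.065],[0,0,0]],
    [[-0.002,-0.0035,0.068],[0,0,0]]
  ]
}}

```text
time_s: 27.45
eef_pos: [0.4674, -0.0282, 0.0272]
eef_rot: [0.0, 1.0, 0.026, 0.0]
wrist_force: [-0.3, 0.6, -1.7]
opening: 0.403
```

```bash
python3 -c "
from h import *
goto((.4672,-.0275,.027),3)
"
```

```text
t 27.45 shift [-0.0002, -0.0007, 0.0002] turn [0.01, -0.02, -0.03] |turn| 0.0 F [-0.3  0.6 -1.7] op 0.403
```

Request:
{"op": "step_arm", "data": {
  "plan": [
    [[0,0,0.001],[0,0,0]],
    [[0,0,0.001],[0,0,0]],
    [[0,0,-0.02],[0,0,0]],
    [[0,0,-0.05],[0,0,0]],
    [[0,0,-0.06],[0,0,0]]
  ],
  "fingers": 55
}}

```text
time_s: 27.95
eef_pos: [0.4693, -0.028, 0.0906]
eef_rot: [0.001, 1.0, 0.027, 0.003]
wrist_force: [0.3, -0.1, 0.2]
opening: 0.549
```

Request:
{"op": "step_arm", "data": {
  "plan": [
    [[-0.04,0,0],[0,0,0]],
    [[-0.065,0,0.01],[0,0,0]],
    [[-0.065,0,0.04],[0,0,0]],
    [[-0.065,0,0.06],[0,0,0]],
    [[-0.065,0,0.061],[0,0,0]]
  ],
  "fingers": 0
}}

```text
time_s: 28.45
eef_pos: [0.4002, -0.0303, 0.0246]
eef_rot: [-0.001, 1.0, 0.026, -0.002]
wrist_force: [-0.5, -0.4, 0.6]
opening: -0.002
```

```bash
python3 -c "
from h import *
p=jigpt((.559,-.0222,.0526),[[-.157,0,.0235]])[0]
goto(p,3)
shot('scene','b18',(260,140,380,260),6)
"
```

```text
t 28.45 shift [0.002, 0.0003, 0.0011] turn [-0.09, 0.19, 0.02] |turn| 0.2 F [-0.5 -0.4  0.6] op -0.002
```

View pics/b18.png

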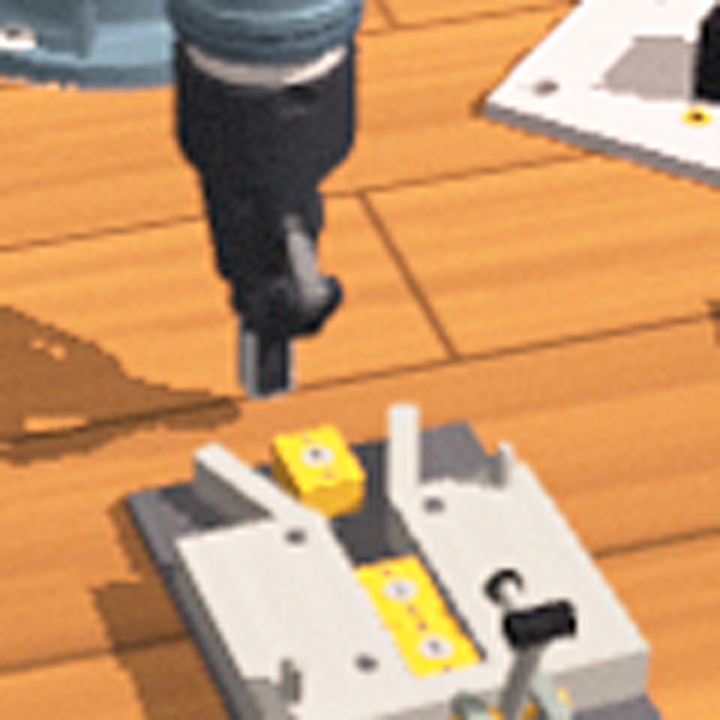

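Request:
{"op": "step_arm", "data": {
  "plan": [
    [[0.02,0,0],[0,0,0]],
    [[0.036,0,0],[0,0,0]],
    [[0.052,0,0],[0,0,0]],
    [[0.066,0,0],[0,0,0]],
    [[0.078,0,0],[0,0,0]]
  ]
}}

```text
time_s: 29.0
eef_pos: [0.4813, -0.0267, 0.0274]
eef_rot: [0.0, 1.0, 0.027, 0.001]
wrist_force: [-2.5, 1.6, 2.2]
opening: 0.002
```

Request:
{"op": "step_arm", "data": {
  "plan": [
    [[0.003,0,0],[0,0,0]],
    [[0.005,0,0],[0,0,0]],
    [[0.006,0,0],[0,0,0]]
  ]
}}

```text
time_s: 29.3
eef_pos: [0.4853, -0.0266, 0.0271]
eef_rot: [0.0, 1.0, 0.027, -0.001]
wrist_force: [-7.4, -1.4, 11.8]
opening: 0.001
```

```bash
python3 -c "
from h import *
p=jigpt((.559,-.0222,.0526),[[-.068,0,.0235]])[0]
goto(p,3)
shot('scene','b19',(260,140,380,260),6)
"
```

```text
t 29.3 shift [0.0058, -0.0005, 0.0036] turn [0.02, 0.1, 0.07] |turn| 0.1 F [-7.4 -1.4 11.8] op 0.001
```

View pics/b19.png

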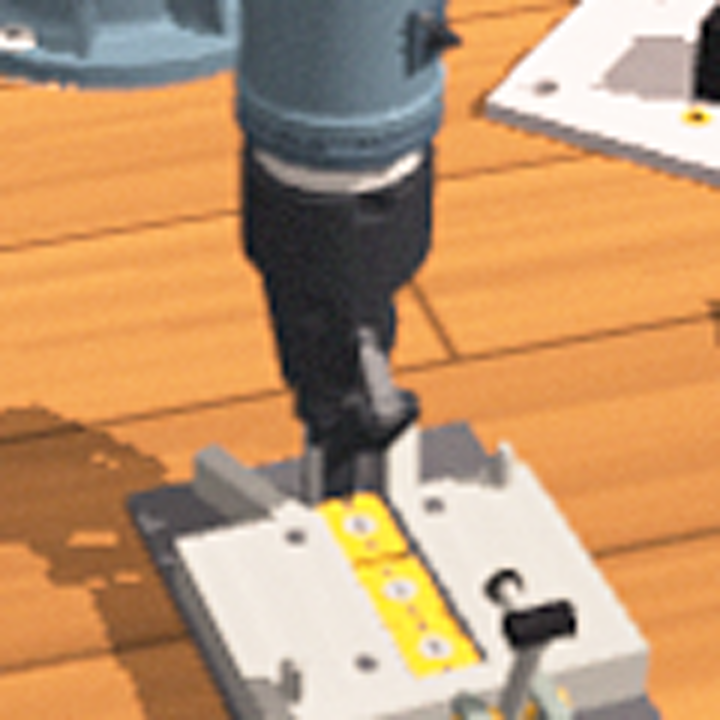

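Request:
{"op": "step_arm", "data": {
  "plan": [
    [[0,0,-0.005],[0,0,0]],
    [[0.002,0,-0.005],[0,0,0]],
    [[0.003,0,-0.005],[0,0,0]]
  ]
}}

```text
time_s: 29.65
eef_pos: [0.4895, -0.0264, 0.0317]
eef_rot: [0.0, 1.0, 0.026, 0.001]
wrist_force: [0.7, 0.2, 0.3]
opening: -0.006
```

Request:
{"op": "step_arm", "data": {
  "plan": [
    [[0.001,0,0],[0,0,0]],
    [[0.002,0,0],[0,0,0]]
  ]
}}

```text
time_s: 29.85
eef_pos: [0.4902, -0.0262, 0.0314]
eef_rot: [0.0, 1.0, 0.027, -0.001]
wrist_force: [-6.6, -0.1, 8.6]
opening: -0.002
```

Request:
{"op": "step_arm", "data": {
  "plan": [
    [[0.001,0,0],[0,0,0]],
    [[0.001,0,0],[0,0,0]]
  ]
}}

```text
time_s: 30.05
eef_pos: [0.4913, -0.0261, 0.0314]
eef_rot: [-0.0, 1.0, 0.027, -0.001]
wrist_force: [-4.8, -1.2, 7.7]
opening: -0.001
```

```bash
python3 -c "
from h import *
st()
shot('scene','b20',(290,190,370,270),8)
"
```

```text
t 30.05 pos [ 0.4913 -0.0261  0.0314] psi 3.05 z [-0.002  0.    -1.   ] F [-4.8 -1.2  7.7] op -0.001
```

View pics/b20.png

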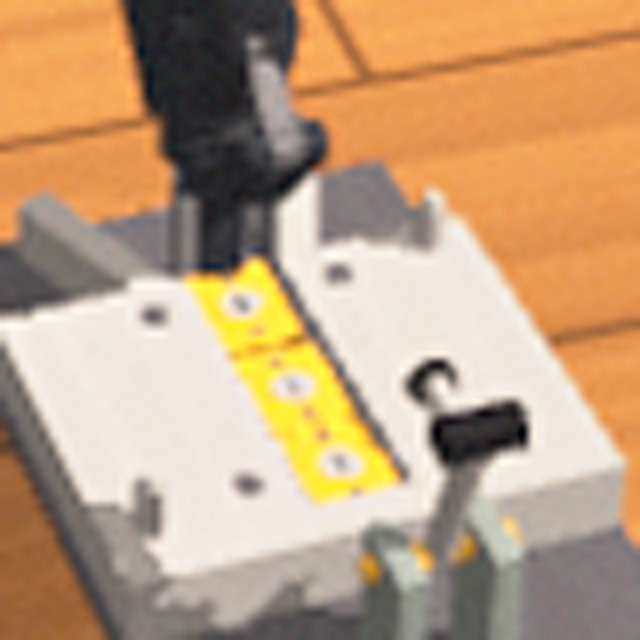

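Request:
{"op": "step_arm", "data": {
  "plan": [
    [[0.001,0,0],[0,0,0]],
    [[0.002,0,0],[0,0,0]],
    [[0.003,0,0],[0,0,0]]
  ]
}}

```text
time_s: 30.4
eef_pos: [0.494, -0.0259, 0.0314]
eef_rot: [-0.0, 1.0, 0.027, -0.001]
wrist_force: [-5.8, -0.2, 8.6]
opening: -0.0
```

Request:
{"op": "step_arm", "data": {
  "plan": [
    [[0.001,0,0],[0,0,0]],
    [[0.002,0,0],[0,0,0]]
  ]
}}

```text
time_s: 30.6
eef_pos: [0.4961, -0.0258, 0.0314]
eef_rot: [-0.0, 1.0, 0.027, -0.001]
wrist_force: [-5.7, -0.1, 8.6]
opening: -0.001
```

```bash
python3 -c "
from h import *
st()
shot('scene','b21',(290,190,370,270),8)
"
```

```text
t 30.6 pos [ 0.4961 -0.0258  0.0314] psi 3.05 z [-0.002  0.    -1.   ] F [-5.7 -0.1  8.6] op -0.001
```

View pics/b21.png

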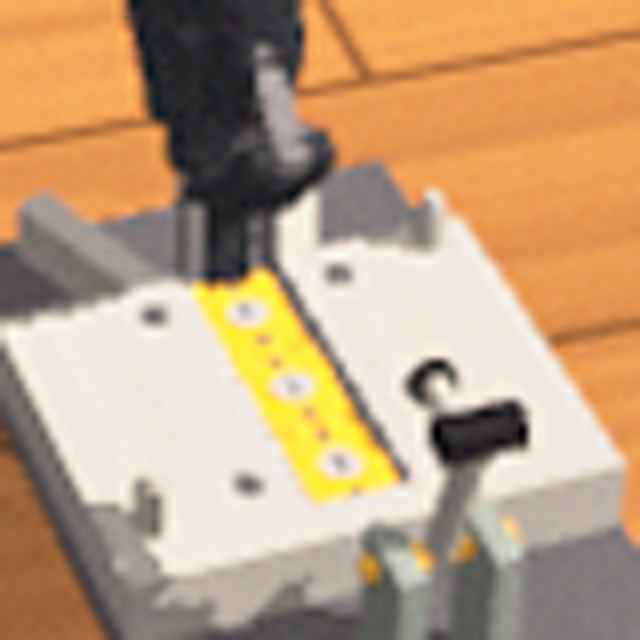

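Request:
{"op": "step_arm", "data": {
  "plan": [
    [[-0.015,0,0],[0,0,0]],
    [[-0.03,0,-0.02],[0,0,0]],
    [[-0.03,0,-0.05],[0,0,0]]
  ]
}}

```text
time_s: 30.95
eef_pos: [0.4632, -0.0265, 0.0794]
eef_rot: [-0.001, 1.0, 0.026, -0.003]
wrist_force: [-0.5, 0.4, 0.3]
opening: -0.001
```

```bash
python3 -c "
from h import *
st()
shot('scene','b22',(290,190,370,270),8)
j=(.559,-.0222,.0526)
for x in(.036,0,-.036): print(proj('scene',jigpt(j,[[x,0,.030]])))
"
```

```text
t 30.95 pos [ 0.4632 -0.0265  0.0794] psi 3.02 z [-0.007  0.002 -1.   ] F [-0.5  0.4  0.3] op -0.001
[[331.82775789 247.62059555]]
[[326.15064243 238.0171141 ]]
[[320.72352398 228.83481913]]
```

View pics/b22.png

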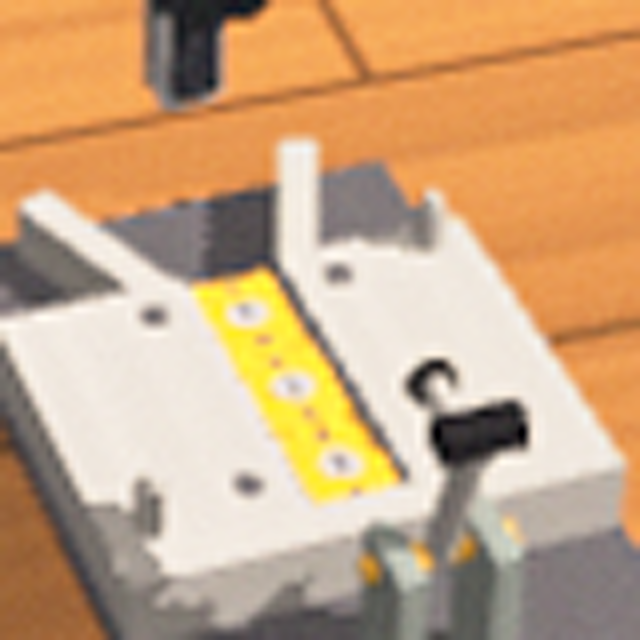

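```bash
cat >> h.py <<'E'
def find_tpl(g=(.4554,.2602,np.radians(-12.8)),z0=0,cams=("top","scene")):
    ms={n:silver(n) for n in cams}
    subs=[(c,) for c in cams]+([tuple(cams)] if len(cams)>1 else [])
    for sub in subs:
        mm={n:keep(ms[n],proj(n,[[g[0],g[1],z0+.008]])[0]) for n in sub}
        v,f=fit(g,(.130,.152,z0,z0+.008),mm,win=14); print("tpl",sub,np.round(v,1),round(f,1))
E
python3 -c "
from h import *
find_tpl()
shot('top','c1',(150,150,300,300),4)
shot('scene','c2',(370,160,470,240),7)
goto((.4554,.2602,.1),77.2)
"
```

```text
tpl ('top',) [455.6 259.9 -12.6] 88.6
tpl ('scene',) [455.  261.  -12.8] 209.6
tpl ('top', 'scene') [455.4 260.2 -12.8] 305.7
t 31.2 shift [0.0037, -0.2878, -0.019] turn [0.0, -0.0, -74.17] |turn| 74.2 F [-0.2  1.1 -0.7] op 0.0
```

View pics/c1.png

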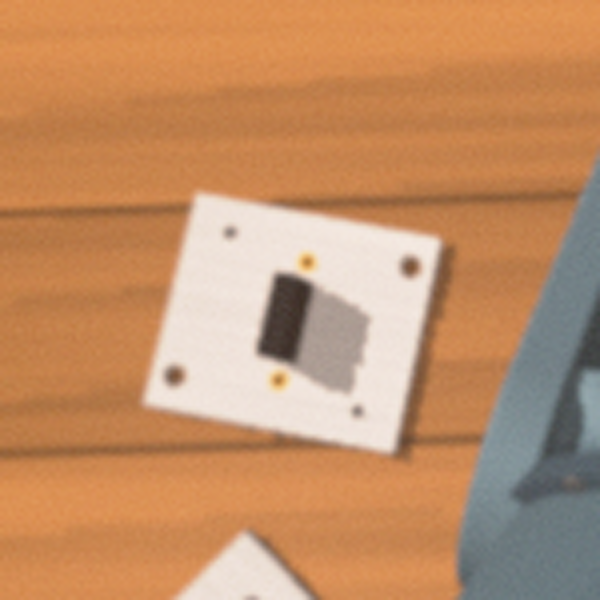

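View pics/c2.png

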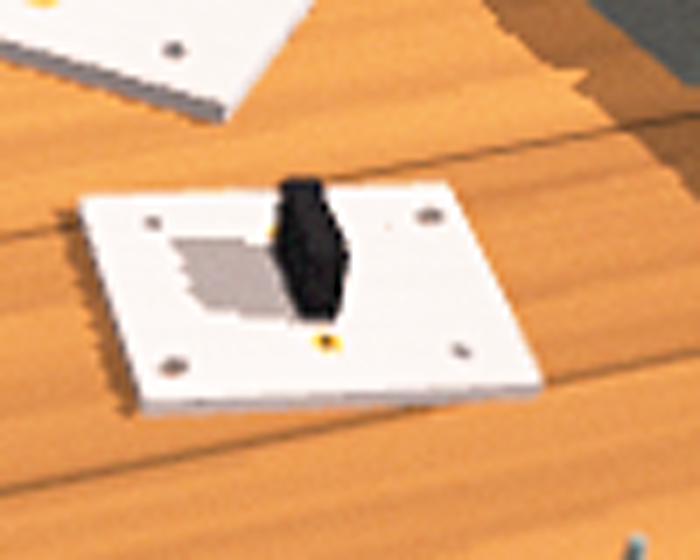

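Request:
{"op": "step_arm", "data": {
  "plan": [
    [[0,-0.03,-0.019],[0,0,-8]],
    [[0,-0.07,-0.019],[0,0,-16]],
    [[0,-0.11,-0.019],[0,0,-24]],
    [[0,-0.15,-0.019],[0,0,-32]],
    [[0.002,-0.18,-0.019],[0,0,-40]]
  ],
  "fingers": 50
}}

```text
time_s: 31.7
eef_pos: [0.458, 0.1545, 0.0989]
eef_rot: [-0.001, 0.929, 0.37, -0.001]
wrist_force: [0.4, 0.5, 0.3]
opening: 0.5
```

```bash
python3 -c "
from h import *
goto((.4554,.2602,.1),77.2)
"
```

```text
t 31.7 shift [0.0707, -0.0786, -0.0011] turn [-0.13, 0.07, -33.79] |turn| 33.8 F [0.4 0.5 0.3] op 0.5
```

Request:
{"op": "step_arm", "data": {
  "plan": [
    [[0.02,-0.022,0],[0,0,-8.4]],
    [[0.045,-0.05,0],[0,0,-16.8]],
    [[0.065,-0.072,0],[0,0,-25]],
    [[0.0705,-0.078,0],[0,0,-33.8]],
    [[0.0705,-0.078,0],[0,0,-33.8]]
  ]
}}

```text
time_s: 32.2
eef_pos: [0.4567, 0.2587, 0.0987]
eef_rot: [-0.001, 0.782, 0.623, -0.001]
wrist_force: [-0.3, -0.2, -0.1]
opening: 0.502
```

Request:
{"op": "step_arm", "data": {
  "plan": [
    [[0,0,0],[0,0,0]],
    [[0,0,0],[0,0,0]]
  ]
}}

```text
time_s: 32.4
eef_pos: [0.4575, 0.2567, 0.0996]
eef_rot: [-0.0, 0.785, 0.62, -0.001]
wrist_force: [0.0, 0.1, 1.0]
opening: 0.502
```

```bash
python3 -c "
from h import *
goto((.4554,.2604,.026),77.2)
shot('scene','c3',(360,110,480,230),6)
"
```

```text
t 32.4 shift [0.0032, -0.0028, 0.0736] turn [-0.06, 0.05, -0.59] |turn| 0.6 F [0.  0.1 1. ] op 0.502
```

View pics/c3.png

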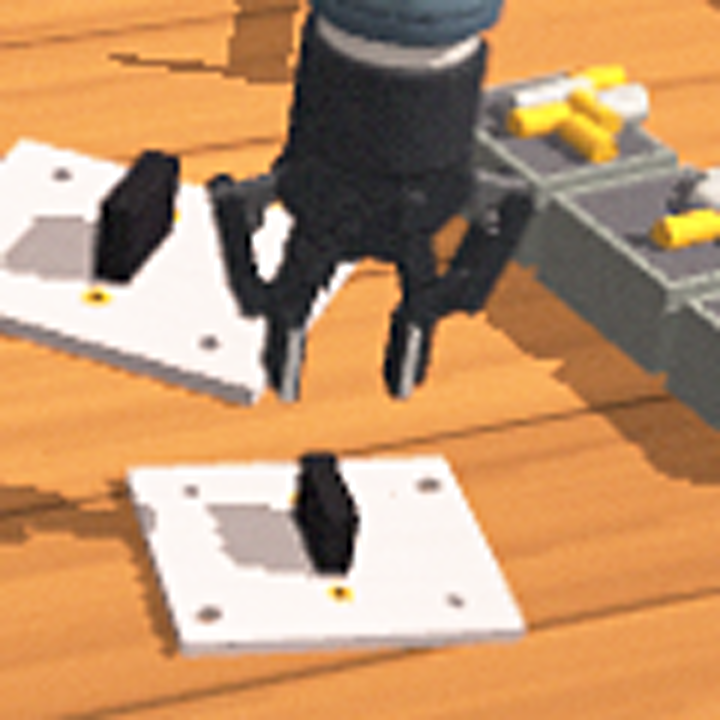

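Request:
{"op": "step_arm", "data": {
  "plan": [
    [[0.003,-0.003,0.03],[0,0,-0.6]],
    [[0.003,-0.003,0.055],[0,0,-0.6]],
    [[0.003,-0.003,0.068],[0,0,-0.6]],
    [[0.003,-0.003,0.073],[0,0,-0.6]],
    [[0.003,-0.003,0.073],[0,0,-0.6]]
  ]
}}

```text
time_s: 32.95
eef_pos: [0.4555, 0.2607, 0.027]
eef_rot: [-0.0, 0.781, 0.625, -0.0]
wrist_force: [0.4, -0.4, 0.3]
opening: 0.5
```

```bash
python3 -c "
from h import *
goto((.4554,.2604,.026),77.2)
"
```

```text
t 32.95 shift [-0.0004, -0.0, 0.001] turn [-0.04, 0.02, 0.16] |turn| 0.2 F [ 0.4 -0.4  0.3] op 0.5
```

Request:
{"op": "step_arm", "data": {
  "plan": [
    [[0,0,0],[0,0,0.1]],
    [[0,0,0],[0,0,0.1]],
    [[0,0,0],[0,0,0.1]],
    [[0,0,0],[0,0,0.1]],
    [[0,0,0],[0,0,0.1]]
  ],
  "fingers": 0
}}

```text
time_s: 33.45
eef_pos: [0.4567, 0.2615, 0.0287]
eef_rot: [0.001, 0.781, 0.625, 0.001]
wrist_force: [-0.7, -2.0, 6.4]
opening: 0.173
```

Request:
{"op": "step_arm", "data": {
  "plan": [
    [[0,0,-0.01],[0,0,0]],
    [[0,0,-0.03],[0,0,0]],
    [[0,0,-0.06],[0,0,0]],
    [[0,0,-0.09],[0,0,0]],
    [[0,0,-0.09],[0,0,0]]
  ]
}}

```text
time_s: 33.95
eef_pos: [0.4582, 0.2622, 0.1217]
eef_rot: [0.001, 0.781, 0.625, 0.004]
wrist_force: [0.8, -0.2, -2.8]
opening: 0.174
```

```bash
python3 -c "
from h import *
p=jigpt((.559,-.0222,.0526),[[0,0,.115]])[0];print(p)
goto(p,93)
shot('scene','c4',(360,110,480,230),6)
"
```

```text
[ 0.559  -0.0222  0.115 ]
t 33.95 shift [-0.2554, 0.1606, 0.0068] turn [0.41, -0.17, -15.66] |turn| 15.7 F [ 0.8 -0.2 -2.8] op 0.174
```

View pics/c4.png

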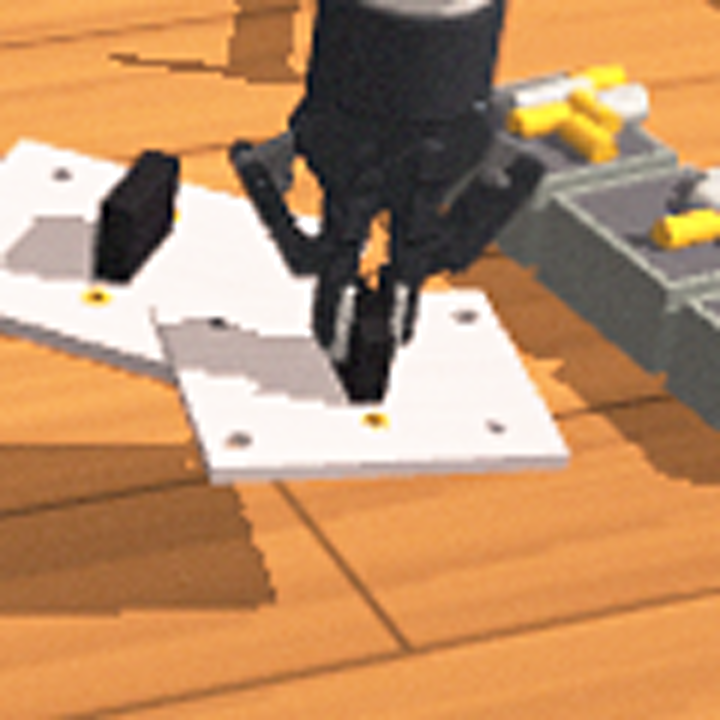

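Request:
{"op": "step_arm", "data": {
  "plan": [
    [[-0.025,0.016,0],[0,0,-4]],
    [[-0.06,0.038,0],[0,0,-8]],
    [[-0.095,0.06,0],[0,0,-12]],
    [[-0.13,0.082,0],[0,0,-15.7]],
    [[-0.165,0.104,0],[0,0,-15.7]]
  ]
}}

```text
time_s: 34.5
eef_pos: [0.5195, 0.076, 0.1153]
eef_rot: [-0.001, 0.687, 0.726, -0.001]
wrist_force: [0.2, 0.1, -3.2]
opening: 0.171
```

```bash
python3 -c "
from h import *
goto((.559,-.0222,.115),93)
"
```

```text
t 34.5 shift [-0.1002, 0.0341, 0.0001] turn [-0.2, -0.03, 0.15] |turn| 0.2 F [ 0.2  0.1 -3.2] op 0.171
```

Request:
{"op": "step_arm", "data": {
  "plan": [
    [[-0.03,0.01,0],[0,0,0]],
    [[-0.06,0.02,0],[0,0,0]],
    [[-0.085,0.029,0],[0,0,0]],
    [[-0.1,0.034,0],[0,0,0]],
    [[-0.1,0.034,0],[0,0,0]]
  ]
}}

```text
time_s: 35.0
eef_pos: [0.5597, -0.0222, 0.1159]
eef_rot: [-0.001, 0.689, 0.725, -0.001]
wrist_force: [-1.3, 0.9, -3.7]
opening: 0.171
```

Request:
{"op": "step_arm", "data": {
  "plan": [
    [[0,0,0],[0,0,0]],
    [[0,0,0],[0,0,0]]
  ]
}}

```text
time_s: 35.2
eef_pos: [0.5591, -0.0194, 0.1166]
eef_rot: [-0.001, 0.688, 0.726, -0.0]
wrist_force: [0.7, 0.1, -3.6]
opening: 0.175
```

```bash
python3 -c "
from h import *
goto((.559,-.0222,.1),93)
shot('scene','c5',(260,130,400,270),5)
shot('top','c6',(250,80,450,280),3)
"
```

```text
t 35.2 shift [-0.0028, -0.0002, 0.0166] turn [-0.09, -0.05, 0.09] |turn| 0.1 F [ 0.7  0.1 -3.6] op 0.175
```

View pics/c5.png

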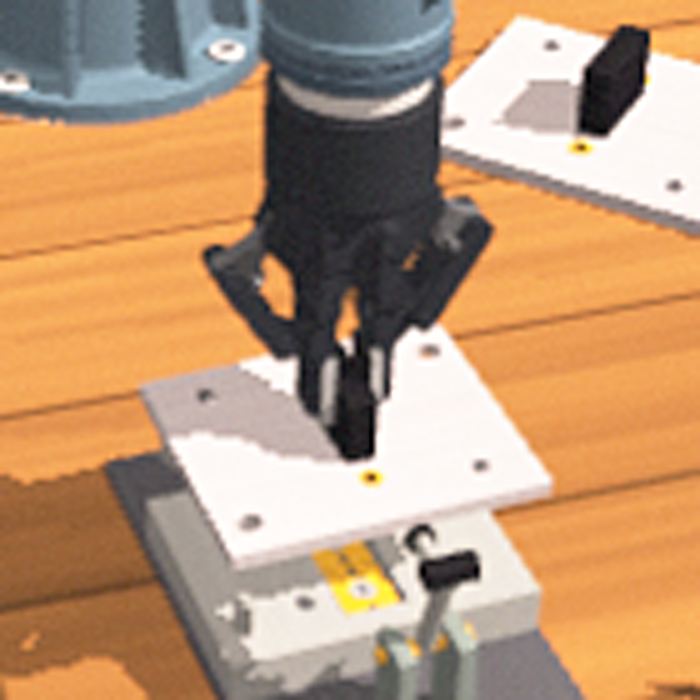

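View pics/c6.png

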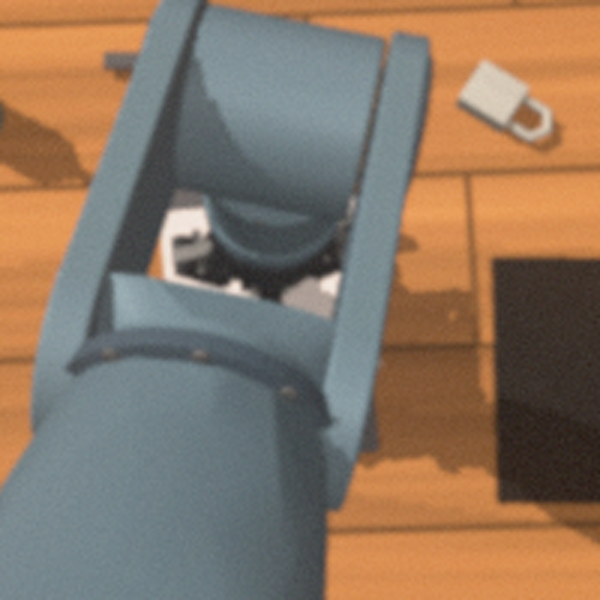

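```bash
python3 -c "
from h import *
im=cv2.imread('pics/b15.png')
for nm,j in(('joint',(.559,-.0222,.0526)),('scene',(.5617,-.0222,.051))):
    P=jigpt(j,np.array([(-45,62,53),(45,-62,53),(-45,62,34),(45,-62,34)])/1000); uv=proj('scene',P); print(nm,np.round(uv,1).tolist())
    for u,v in uv: cv2.circle(im,(int((u-290+.5)*8),int((v-190+.5)*8)),2,(0,0,255) if nm=='joint' else (255,0,0),-1)
a=cv2.resize(im[160:280,380:500],None,fx=3,fy=3); b=cv2.resize(im[440:560,90:210],None,fx=3,fy=3)
cv2.imwrite('pics/pins.png',np.hstack([a,b]))
im=cv2.imread('pics/c5.png'); a=cv2.resize(im[330:370,400:460],None,fx=6,fy=6,interpolation=cv2.INTER_CUBIC); b=cv2.resize(im[500:540,220:280],None,fx=6,fy=6,interpolation=cv2.INTER_CUBIC)
cv2.imwrite('pics/holes.png',np.hstack([a,b]))
"
```

```text
joint [[343.3, 213.9], [308.0, 248.7], [342.9, 220.0], [307.9, 255.0]]
scene [[343.7, 214.6], [308.3, 249.5], [343.3, 220.7], [308.2, 255.7]]
```

View pics/pins.png

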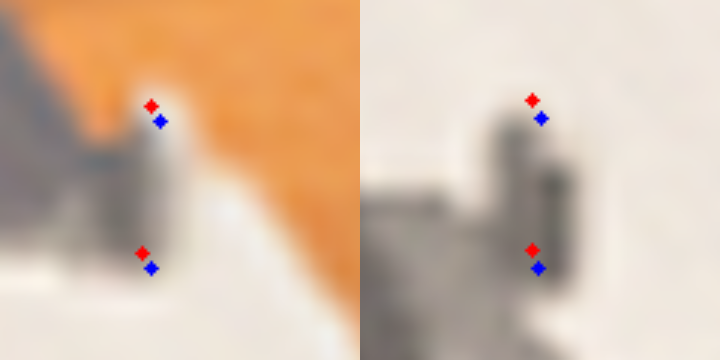

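View pics/holes.png

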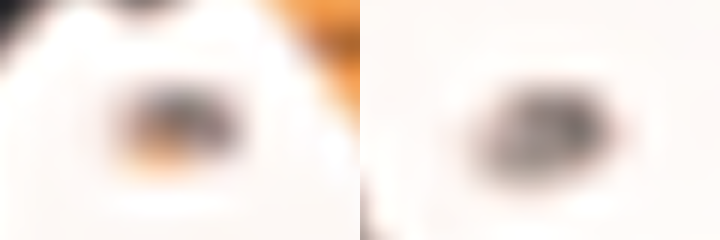

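```bash
python3 -c "
from h import *
zt=.1166-.0287+.008
P=at('scene',[(345.66,199.9),(309.6,234.2)],zt); print(P, P.mean(0), np.linalg.norm(P[0]-P[1]), np.hypot(90,124))
d=P[1]-P[0]; print(np.degrees(np.arctan2(d[1],d[0])-np.arctan2(-.124,.090)))
find_tpl((.5591,-.0194,.0526),zt-.008,cams=('scene',))
st()
"
```

```text
[[ 0.51212148  0.04071962  0.0959    ]
 [ 0.60844268 -0.07862219  0.0959    ]] [ 0.56028208 -0.01895128  0.0959    ] 0.1533631012348823 153.21879780235844
2.934735441353058
tpl ('scene',) [597.5 -36.2 -16.6] 862.8
t 35.35 pos [ 0.5597 -0.0196  0.1172] psi 93.11 z [-0.  0. -1.] F [ 0.5 -0.6 -3.2] op 0.172
```

Request:
{"op": "step_arm", "data": {
  "plan": [
    [[-0.003,0.001,0.008],[0,0,0]],
    [[-0.003,0.001,0.018],[0,0,0]],
    [[-0.003,0.001,0.026],[0,0,0]],
    [[-0.003,0.001,0.028],[0,0,0]],
    [[-0.003,0.001,0.028],[0,0,0]]
  ]
}}

```text
time_s: 35.85
eef_pos: [0.5606, -0.0235, 0.0883]
eef_rot: [-0.001, 0.688, 0.726, -0.0]
wrist_force: [0.4, 0.6, -3.1]
opening: 0.176
```

Request:
{"op": "step_arm", "data": {
  "plan": [
    [[0,0,0],[0,0,0]],
    [[0,0,0],[0,0,0]],
    [[0,0,0],[0,0,0]]
  ]
}}

```text
time_s: 36.15
eef_pos: [0.5615, -0.0237, 0.0897]
eef_rot: [0.0, 0.688, 0.726, 0.0]
wrist_force: [0.1, 0.3, -3.5]
opening: 0.172
```

```bash
python3 -c "
from h import *
shot('scene','c7',(280,160,400,280),6)
st()
im=cv2.imread('pics/c7.png'); 
"
```

```text
t 36.2 pos [ 0.5614 -0.0237  0.0896] psi 93.03 z [ 0.001 -0.    -1.   ] F [-0.1 -0.4 -3.3] op 0.174
```

View pics/c7.png

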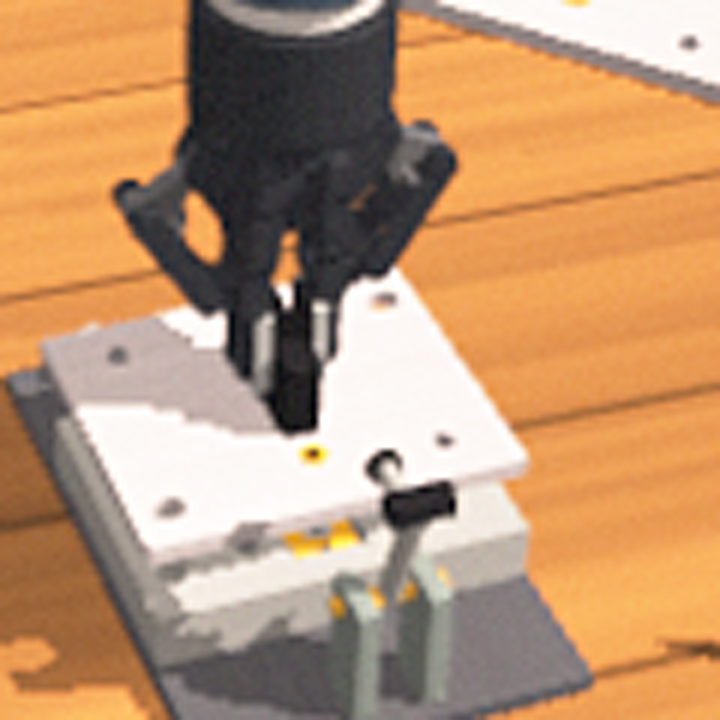

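```bash
python3 -c "
from h import *
im=cv2.imread('pics/c7.png')
def hc(cx,cy,r=20):
    g=im[cy-r:cy+r,cx-r:cx+r].astype(float).min(2); w=np.clip(215-g,0,None); w[w<25]=0
    yy,xx=np.mgrid[cy-r:cy+r,cx-r:cx+r]; u=(w*xx).sum()/w.sum(); v=(w*yy).sum()/w.sum(); return 280+(u+.5)/6-.5,160+(v+.5)/6-.5
h=[hc(384,299,16),hc(172,507)]; print(h)
P=at('scene',h,.0896-.0207); print(P.mean(0),np.linalg.norm(P[0]-P[1])); d=P[1]-P[0]; print(np.degrees(np.arctan2(d[1],d[0])-np.arctan2(-.124,.090)))
print(proj('scene',jigpt((.5613,-.0222,.0515),[(-.045,.062,.0689),(.045,-.062,.0689)])))
"
```

```text
[(np.float64(343.70605465632286), np.float64(209.63664080707468)), (np.float64(308.142674313733), np.float64(244.28784789705676))]
[ 0.56211376 -0.02295341  0.0689    ] 0.15271654172760962
3.0016999482555455
[[343.96080515 209.34399472]
 [308.2733092  244.03954812]]
```

Request:
{"op": "step_arm", "data": {
  "plan": [
    [[0.0007,-0.0008,0.003],[0,0,0]],
    [[0.0007,-0.0008,0.006],[0,0,0]],
    [[0.0007,-0.0008,0.009],[0,0,0]],
    [[0.0007,-0.0008,0.012],[0,0,0]],
    [[0.0007,-0.0008,0.012],[0,0,0]]
  ]
}}

```text
time_s: 36.7
eef_pos: [0.5599, -0.0229, 0.0766]
eef_rot: [-0.001, 0.688, 0.726, -0.0]
wrist_force: [0.0, -0.3, -3.8]
opening: 0.17
```

Request:
{"op": "step_arm", "data": {
  "plan": [
    [[0,0,0.002],[0,0,0]],
    [[0,0,0.004],[0,0,0]],
    [[0,0,0.004],[0,0,0]]
  ]
}}

```text
time_s: 37.0
eef_pos: [0.5601, -0.0225, 0.0729]
eef_rot: [-0.0, 0.688, 0.726, 0.0]
wrist_force: [-0.9, 2.6, -5.0]
opening: 0.174
```

Request:
{"op": "step_arm", "data": {
  "plan": [
    [[0.0004,0,0.002],[0,0,0]],
    [[0.0004,0,0.004],[0,0,0]],
    [[0.0004,0,0.004],[0,0,0]]
  ]
}}

```text
time_s: 37.3
eef_pos: [0.5601, -0.0224, 0.0689]
eef_rot: [-0.0, 0.688, 0.726, -0.0]
wrist_force: [0.0, 2.6, -4.0]
opening: 0.172
```

Request:
{"op": "step_arm", "data": {
  "plan": [
    [[0,0,0.002],[0,0,0]],
    [[0,0,0.004],[0,0,0]],
    [[0,0,0.004],[0,0,0]]
  ]
}}

```text
time_s: 37.6
eef_pos: [0.5601, -0.0225, 0.0649]
eef_rot: [-0.0, 0.688, 0.726, -0.0]
wrist_force: [-0.1, 3.0, -3.8]
opening: 0.171
```

Request:
{"op": "step_arm", "data": {
  "plan": [
    [[0,0,0.001],[0,0,0]],
    [[0,0,0.0018],[0,0,0]],
    [[0,0,0.0018],[0,0,0]]
  ]
}}

```text
time_s: 37.9
eef_pos: [0.5602, -0.0225, 0.0634]
eef_rot: [-0.0, 0.688, 0.726, -0.0]
wrist_force: [-1.8, 4.0, -2.4]
opening: 0.173
```

```bash
python3 -c "
from h import *
shot('scene','c8',(280,160,400,280),6)
st()
"
```

```text
t 37.95 pos [ 0.5602 -0.0225  0.0633] psi 93.03 z [-0.  0. -1.] F [-0.5  4.1 -2.3] op 0.171
```

View pics/c8.png

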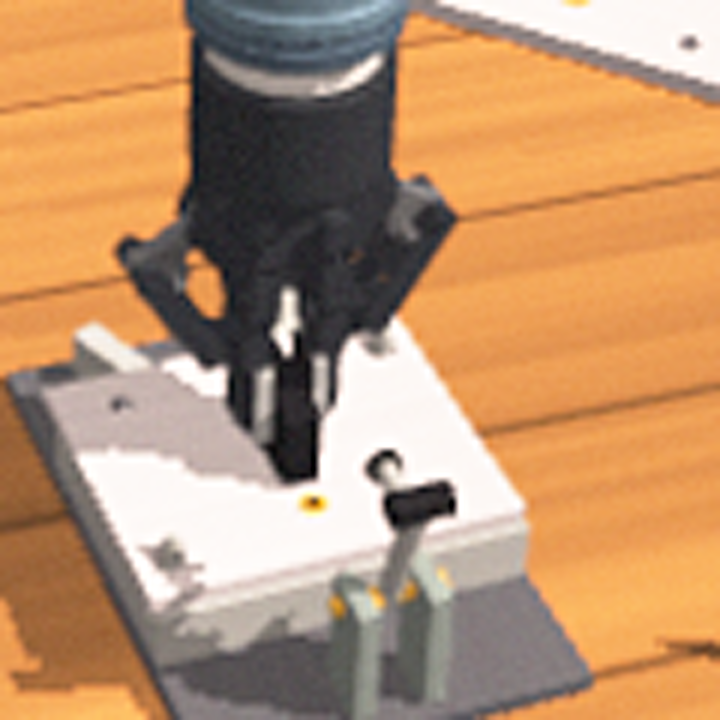

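Request:
{"op": "step_arm", "data": {
  "plan": [
    [[0,0,0.0008],[0,0,0]],
    [[0,0,0.0008],[0,0,0]]
  ]
}}

```text
time_s: 38.15
eef_pos: [0.5602, -0.0224, 0.0627]
eef_rot: [-0.0, 0.688, 0.726, -0.0]
wrist_force: [-2.5, 5.4, -1.3]
opening: 0.172
```

Request:
{"op": "step_arm", "data": {
  "plan": [
    [[0,0,0],[0,0,0]],
    [[0,0,0],[0,0,0]],
    [[0,0,0],[0,0,0]]
  ],
  "fingers": 50
}}

```text
time_s: 38.45
eef_pos: [0.5612, -0.0233, 0.0633]
eef_rot: [0.001, 0.688, 0.725, 0.0]
wrist_force: [-0.2, 0.4, 0.3]
opening: 0.504
```

Request:
{"op": "step_arm", "data": {
  "plan": [
    [[0,0,-0.02],[0,0,0]],
    [[0,0,-0.06],[0,0,0]],
    [[0,0,-0.1],[0,0,0]],
    [[0,-0.04,-0.12],[0,0,0]],
    [[0,-0.04,-0.12],[0,0,0]]
  ]
}}

```text
time_s: 38.95
eef_pos: [0.5196, -0.0251, 0.1862]
eef_rot: [0.002, 0.688, 0.726, 0.001]
wrist_force: [-0.1, -0.2, -0.1]
opening: 0.501
```

```bash
python3 -c "
from h import *
shot('scene','c9',(280,190,390,290),7)
st()
find_tpl((.5605,-.0222,.0526),.034,cams=('scene',))
"
```

```text
t 39.0 pos [ 0.5204 -0.0252  0.1847] psi 93.0 z [ 0.004 -0.002 -1.   ] F [-0.   0.6 -0. ] op 0.498
tpl ('scene',) [588.4 -26.7   1. ] 1234.7
```

View pics/c9.png

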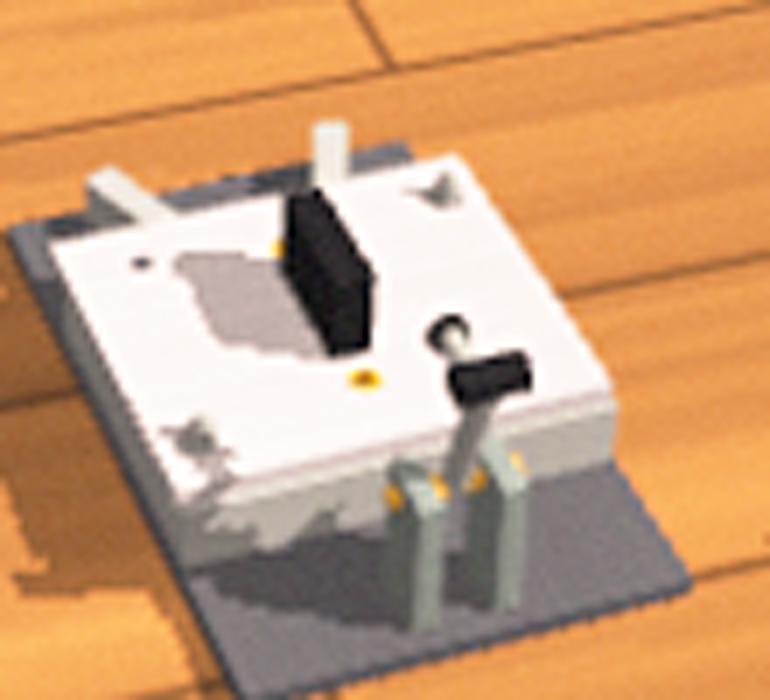

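```bash
python3 -c "
from h import *
goto((.682,-.0158,.18),93)
"
```

```text
t 39.05 shift [0.0009, 0.1615, 0.004] turn [0.15, 0.06, -0.0] |turn| 0.2 F [-0.5 -0.3  0.4] op 0.497
```

Request:
{"op": "step_arm", "data": {
  "plan": [
    [[0,0.04,0.002],[0,0,0]],
    [[0,0.085,0.002],[0,0,0]],
    [[0,0.13,0.002],[0,0,0]],
    [[0.001,0.161,0.002],[0,0,0]],
    [[0.001,0.161,0.002],[0,0,0]]
  ],
  "fingers": 60
}}

```text
time_s: 39.55
eef_pos: [0.6842, -0.0152, 0.1778]
eef_rot: [-0.0, 0.688, 0.726, -0.0]
wrist_force: [0.2, -0.1, 0.3]
opening: 0.597
```

Request:
{"op": "step_arm", "data": {
  "plan": [
    [[0,0,0],[0,0,0]],
    [[0,0,0],[0,0,0]]
  ]
}}

```text
time_s: 39.75
eef_pos: [0.6802, -0.0151, 0.1793]
eef_rot: [-0.001, 0.688, 0.726, -0.001]
wrist_force: [-0.5, -0.8, -0.8]
opening: 0.599
```

```bash
python3 -c "
from h import *
goto((.682,-.0158,.107),93)
"
```

```text
t 39.75 shift [-0.0008, 0.0019, 0.0723] turn [-0.13, -0.03, 0.02] |turn| 0.1 F [-0.5 -0.8 -0.8] op 0.599
```

Request:
{"op": "step_arm", "data": {
  "plan": [
    [[-0.0005,0.001,0.02],[0,0,0]],
    [[-0.0005,0.001,0.045],[0,0,0]],
    [[-0.0005,0.001,0.065],[0,0,0]],
    [[-0.0005,0.001,0.072],[0,0,0]],
    [[-0.0005,0.001,0.072],[0,0,0]]
  ]
}}

```text
time_s: 40.25
eef_pos: [0.6808, -0.0156, 0.1077]
eef_rot: [-0.001, 0.688, 0.725, -0.001]
wrist_force: [0.5, -0.3, -0.2]
opening: 0.595
```

```bash
python3 -c "
from h import *
goto((.682,-.0158,.107),93)
shot('scene','d1',(290,150,400,280),6)
"
```

```text
t 40.25 shift [-0.0002, 0.0012, 0.0007] turn [-0.14, -0.03, 0.01] |turn| 0.1 F [ 0.5 -0.3 -0.2] op 0.595
```

View pics/d1.png

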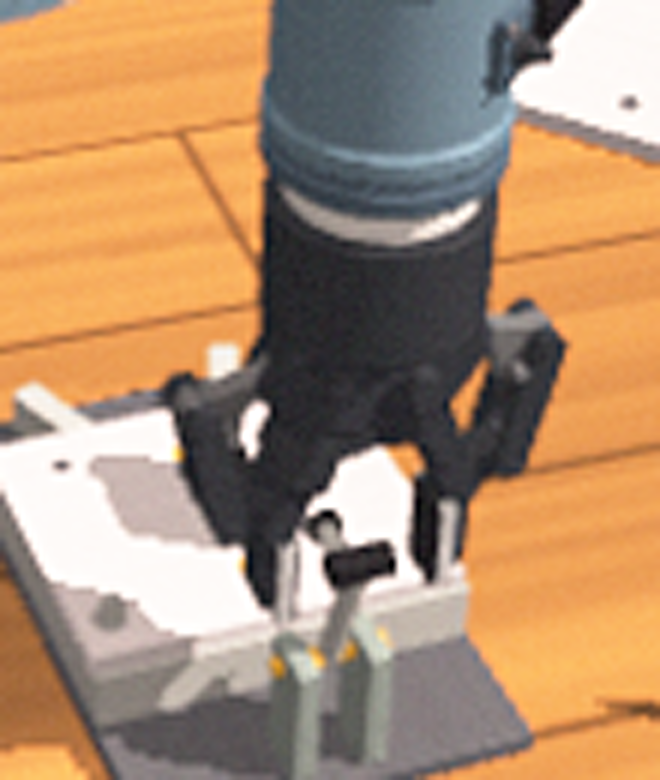

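Request:
{"op": "step_arm", "data": {
  "plan": [
    [[0,0.001,0],[0,0,0]],
    [[0,0.001,0],[0,0,0]],
    [[0,0.001,0],[0,0,0]],
    [[0,0.001,0],[0,0,0]],
    [[0,0.001,0],[0,0,0]]
  ],
  "fingers": 0
}}

```text
time_s: 40.8
eef_pos: [0.6844, -0.0145, 0.1108]
eef_rot: [0.001, 0.688, 0.726, 0.002]
wrist_force: [-0.8, 5.3, 7.0]
opening: 0.259
```

```bash
python3 -c "
from h import *
st()
a0=1.55
f=lambda a:np.array([-60*np.cos(a)+18*np.sin(a),18*np.cos(a)+60*np.sin(a)])
for a in np.arange(1.4,-.01,-.15): print(round(a,2),np.round(f(a)-f(a0),1))
print(f(0)-f(a0))
shot('scene','d2',(290,150,400,280),6)
"
```

```text
t 40.8 pos [ 0.6844 -0.0145  0.1108] psi 93.06 z [ 0.003  0.001 -1.   ] F [-0.8  5.3  7. ] op 0.259
1.4 [-9.2  1.8]
1.25 [-18.6   2.3]
1.1 [-27.9   1.3]
0.95 [-37.   -1.1]
0.8 [-45.6  -4.8]
0.65 [-53.6  -9.7]
0.5 [-60.8 -15.8]
0.35 [-66.9 -22.9]
0.2 [-72.  -30.8]
0.05 [-75.8 -39.4]
[-76.74841809 -42.36133275]
```

View pics/d2.png

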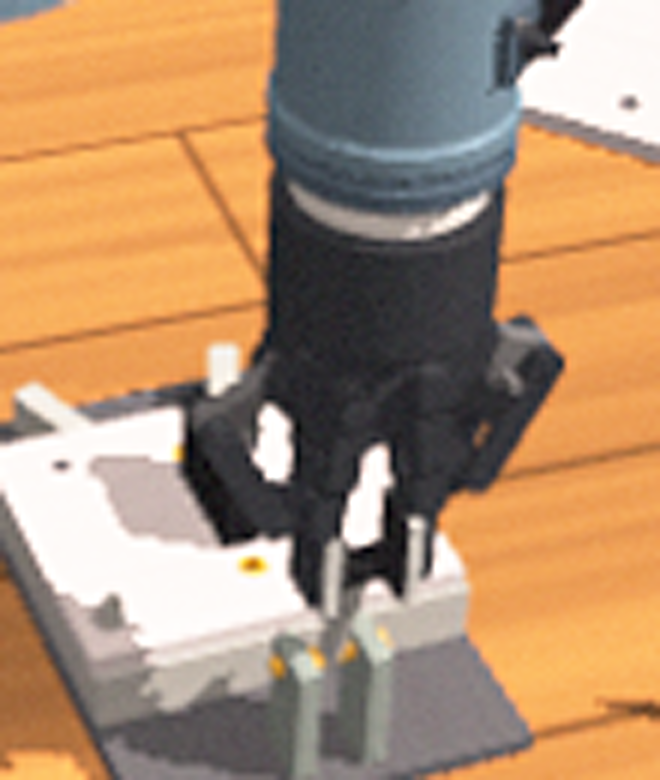

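Request:
{"op": "step_arm", "data": {
  "plan": [
    [[0,-0.009,-0.002],[0,0,0]],
    [[0,-0.0185,-0.002],[0,0,0]],
    [[0,-0.028,-0.001],[0,0,0]],
    [[0,-0.037,0.001],[0,0,0]],
    [[0,-0.0455,0.005],[0,0,0]]
  ]
}}

```text
time_s: 41.35
eef_pos: [0.643, -0.0167, 0.1097]
eef_rot: [0.005, 0.688, 0.726, 0.005]
wrist_force: [1.5, 7.4, 19.3]
opening: 0.26
```

Request:
{"op": "step_arm", "data": {
  "plan": [
    [[0,-0.008,0.005],[0,0,0]],
    [[0,-0.015,0.011],[0,0,0]],
    [[0,-0.0215,0.018],[0,0,0]],
    [[0,-0.0265,0.026],[0,0,0]]
  ]
}}

```text
time_s: 41.75
eef_pos: [0.6137, -0.0182, 0.0829]
eef_rot: [0.002, 0.688, 0.726, 0.002]
wrist_force: [-7.8, 7.7, 20.9]
opening: 0.264
```

```bash
python3 -c "
from h import *
st()
shot('scene','d3',(290,150,400,280),6)
"
```

```text
t 41.75 pos [ 0.6137 -0.0182  0.0829] psi 93.08 z [ 0.007  0.001 -1.   ] F [-7.8  7.7 20.9] op 0.264
```

View pics/d3.png

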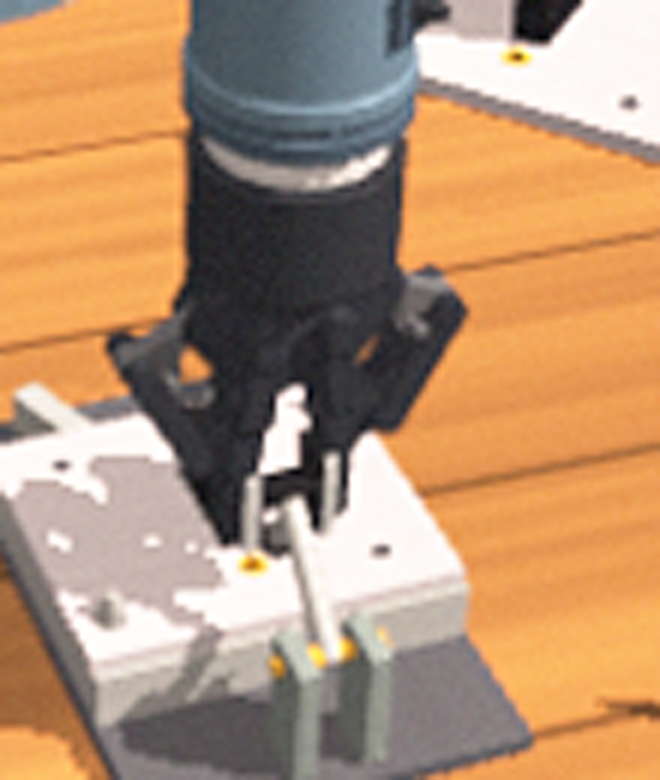

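Request:
{"op": "step_arm", "data": {
  "plan": [
    [[0,-0.002,0.004],[0,0,0]],
    [[0,-0.0035,0.008],[0,0,0]],
    [[0,-0.0035,0.008],[0,0,0]]
  ]
}}

```text
time_s: 42.1
eef_pos: [0.6087, -0.0185, 0.0721]
eef_rot: [0.001, 0.688, 0.726, 0.001]
wrist_force: [-5.9, 6.9, 11.4]
opening: 0.262
```

Request:
{"op": "step_arm", "data": {
  "plan": [
    [[0,-0.0005,0.002],[0,0,0]],
    [[0,-0.001,0.004],[0,0,0]],
    [[0,-0.001,0.004],[0,0,0]]
  ]
}}

```text
time_s: 42.4
eef_pos: [0.6074, -0.0184, 0.0681]
eef_rot: [0.0, 0.688, 0.726, 0.001]
wrist_force: [-6.9, 7.1, 12.9]
opening: 0.259
```

```bash
python3 -c "
from h import *
st()
shot('scene','d4',(290,150,400,280),6)
"
```

```text
t 42.4 pos [ 0.6074 -0.0184  0.0681] psi 93.09 z [ 0.002  0.001 -1.   ] F [-6.9  7.1 12.9] op 0.259
```

View pics/d4.png

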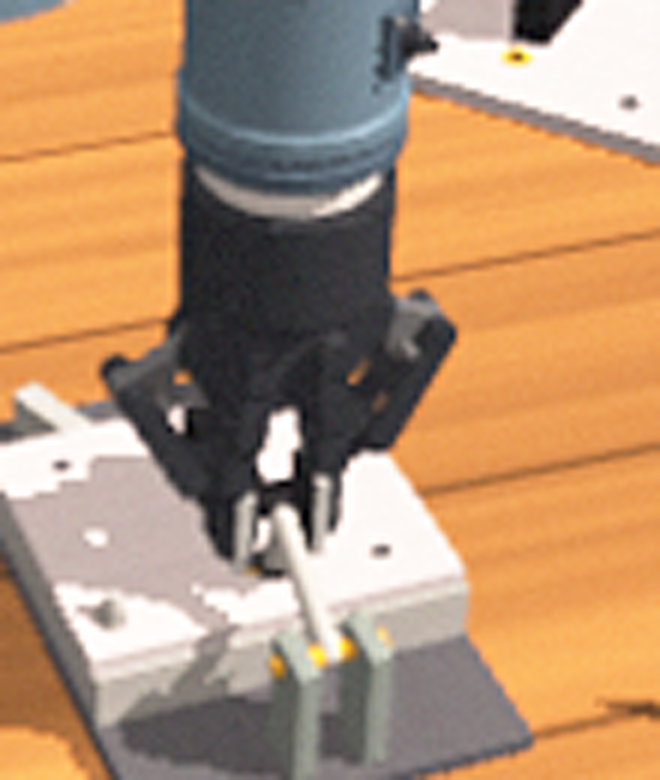

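Request:
{"op": "step_arm", "data": {
  "plan": [
    [[0,-0.0002,0.001],[0,0,0]],
    [[0,-0.0003,0.002],[0,0,0]],
    [[0,-0.0003,0.002],[0,0,0]]
  ]
}}

```text
time_s: 42.75
eef_pos: [0.607, -0.0185, 0.0662]
eef_rot: [0.0, 0.688, 0.726, 0.001]
wrist_force: [-7.3, 7.2, 14.5]
opening: 0.263
```

Request:
{"op": "step_arm", "data": {
  "plan": [
    [[0,0,0.001],[0,0,0]],
    [[0,0,0.0015],[0,0,0]],
    [[0,0,0.0015],[0,0,0]]
  ]
}}

```text
time_s: 43.05
eef_pos: [0.6069, -0.0185, 0.0645]
eef_rot: [0.0, 0.688, 0.726, 0.001]
wrist_force: [-7.1, 6.5, 13.9]
opening: 0.26
```

Request:
{"op": "step_arm", "data": {
  "plan": [
    [[0,0,0.001],[0,0,0]],
    [[0,0,0.0015],[0,0,0]],
    [[0,0,0.0015],[0,0,0]]
  ]
}}

```text
time_s: 43.35
eef_pos: [0.6064, -0.0186, 0.0628]
eef_rot: [-0.0, 0.688, 0.726, 0.0]
wrist_force: [-9.8, 6.1, 13.6]
opening: 0.262
```

Request:
{"op": "step_arm", "data": {
  "plan": [
    [[0,0,0.001],[0,0,0]],
    [[0,0,0.0015],[0,0,0]],
    [[0,0,0.0015],[0,0,0]]
  ]
}}

```text
time_s: 43.65
eef_pos: [0.6059, -0.0185, 0.0611]
eef_rot: [-0.001, 0.688, 0.726, 0.0]
wrist_force: [-10.0, 5.9, 13.7]
opening: 0.266
```

```bash
python3 -c "
from h import *
st()
shot('scene','d5',(290,190,400,280),7)
"
```

```text
t 43.65 pos [ 0.6059 -0.0185  0.0611] psi 93.1 z [-0.001  0.001 -1.   ] F [-10.    5.9  13.7] op 0.266
```

View pics/d5.png

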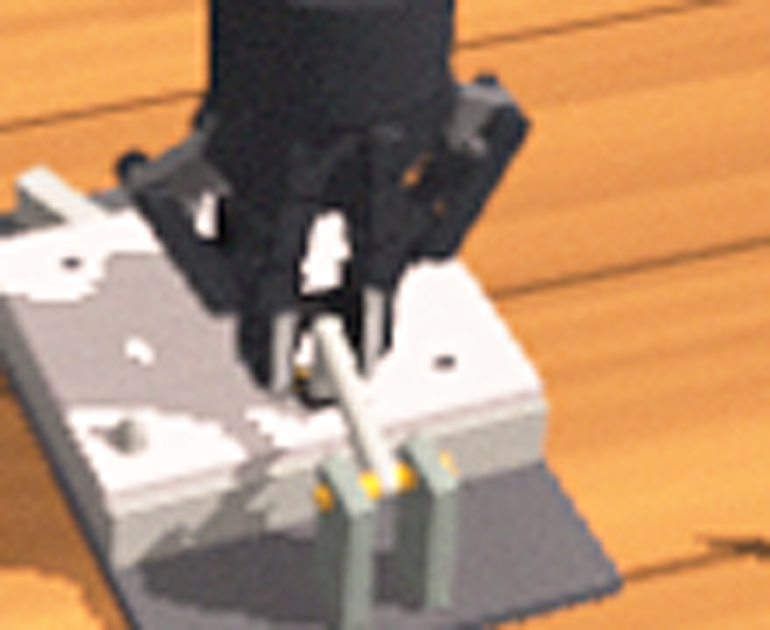

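Request:
{"op": "step_arm", "data": {
  "plan": [
    [[0,0,0.001],[0,0,0]],
    [[0,0,0.0015],[0,0,0]],
    [[0,0,0.0015],[0,0,0]]
  ]
}}

```text
time_s: 44.0
eef_pos: [0.6061, -0.0185, 0.0595]
eef_rot: [-0.001, 0.688, 0.726, 0.0]
wrist_force: [-8.3, 6.4, 12.1]
opening: 0.265
```

Request:
{"op": "step_arm", "data": {
  "plan": [
    [[0,0,0.001],[0,0,0]],
    [[0,0,0.0015],[0,0,0]],
    [[0,0,0.0015],[0,0,0]]
  ]
}}

```text
time_s: 44.3
eef_pos: [0.6059, -0.0186, 0.0579]
eef_rot: [-0.001, 0.688, 0.725, 0.0]
wrist_force: [-8.8, 5.9, 11.2]
opening: 0.262
```

Request:
{"op": "step_arm", "data": {
  "plan": [
    [[0,0,0],[0,0,0]],
    [[0,0,0],[0,0,0]],
    [[0,0,-0.02],[0,0,0]],
    [[0,0,-0.06],[0,0,0]],
    [[0,0,-0.1],[0,0,0]]
  ],
  "fingers": 60
}}

```text
time_s: 44.8
eef_pos: [0.6057, -0.0199, 0.1563]
eef_rot: [-0.001, 0.688, 0.725, -0.001]
wrist_force: [1.5, 0.3, 0.7]
opening: 0.6
```

```bash
python3 -c "
from h import *
st()
im=shot('scene','d6',(300,200,380,280),8)
im=cv2.imread('pics/d6.png')
for k,a in enumerate([-.05,0,.06,.12]):
  P=jigpt((.5605,-.0222,.0526),[[.105-.06*np.cos(a)+.018*np.sin(a),y,.056+.018*np.cos(a)+.06*np.sin(a)] for y in(-.012,.012)])
  for u,v in proj('scene',P): cv2.circle(im,(int((u-300+.5)*8),int((v-200+.5)*8)),2,[(255,0,0),(0,0,255),(0,200,0),(255,0,255)][k],-1)
cv2.imwrite('pics/d6b.png',im)
"
```

```text
t 44.8 pos [ 0.6057 -0.0199  0.1563] psi 93.01 z [-0.002  0.    -1.   ] F [1.5 0.3 0.7] op 0.6
```

View pics/d6b.png

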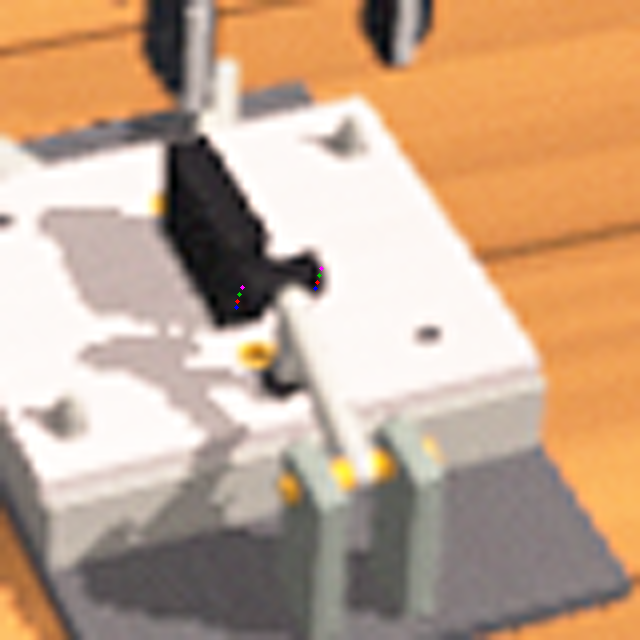

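Request:
{"op": "step_arm", "data": {
  "plan": [
    [[0,0.001,0],[0,0,0]],
    [[0,0.001,0.01],[0,0,0]],
    [[0,0.001,0.025],[0,0,0]],
    [[0,0.001,0.04],[0,0,0]],
    [[0,0.001,0.045],[0,0,0]]
  ],
  "fingers": 0
}}

```text
time_s: 45.35
eef_pos: [0.6047, -0.0191, 0.1065]
eef_rot: [-0.003, 0.688, 0.726, -0.002]
wrist_force: [-1.4, 0.7, -0.2]
opening: -0.001
```

Request:
{"op": "step_arm", "data": {
  "plan": [
    [[0,0,0.003],[0,0,0]],
    [[0,0,0.006],[0,0,0]],
    [[0,0,0.009],[0,0,0]],
    [[0,0,0.009],[0,0,0]]
  ]
}}

```text
time_s: 45.75
eef_pos: [0.6075, -0.0196, 0.1021]
eef_rot: [0.0, 0.688, 0.726, 0.0]
wrist_force: [0.1, 0.1, -0.5]
opening: 0.003
```

Request:
{"op": "step_arm", "data": {
  "plan": [
    [[0,0,0.002],[0,0,0]],
    [[0,0,0.004],[0,0,0]],
    [[0,0,0.006],[0,0,0]],
    [[0,0,0.006],[0,0,0]]
  ]
}}

```text
time_s: 46.15
eef_pos: [0.6072, -0.0195, 0.0959]
eef_rot: [-0.0, 0.688, 0.726, -0.0]
wrist_force: [0.0, 0.0, -0.5]
opening: -0.002
```

Request:
{"op": "step_arm", "data": {
  "plan": [
    [[0,0,0.002],[0,0,0]],
    [[0,0,0.004],[0,0,0]],
    [[0,0,0.005],[0,0,0]],
    [[0,0,0.005],[0,0,0]]
  ]
}}

```text
time_s: 46.55
eef_pos: [0.6073, -0.0196, 0.091]
eef_rot: [-0.0, 0.688, 0.726, -0.0]
wrist_force: [0.8, -0.2, -0.1]
opening: -0.002
```

Request:
{"op": "step_arm", "data": {
  "plan": [
    [[0,0,0.001],[0,0,0]],
    [[0,0,0.002],[0,0,0]],
    [[0,0,0.002],[0,0,0]]
  ]
}}

```text
time_s: 46.85
eef_pos: [0.6073, -0.0196, 0.0891]
eef_rot: [-0.0, 0.688, 0.726, -0.0]
wrist_force: [-0.3, -0.3, 1.3]
opening: -0.0
```

Request:
{"op": "step_arm", "data": {
  "plan": [
    [[0,0,0.001],[0,0,0]],
    [[0,0,0.001],[0,0,0]]
  ]
}}

```text
time_s: 47.05
eef_pos: [0.6075, -0.0196, 0.0889]
eef_rot: [0.0, 0.688, 0.726, -0.0]
wrist_force: [-4.2, 0.7, 6.4]
opening: 0.0
```

Request:
{"op": "step_arm", "data": {
  "plan": [
    [[0,0,0.001],[0,0,0]],
    [[0,0,0.001],[0,0,0]]
  ]
}}

```text
time_s: 47.25
eef_pos: [0.6075, -0.0196, 0.0888]
eef_rot: [0.0, 0.688, 0.726, -0.0]
wrist_force: [-6.2, 0.7, 11.2]
opening: -0.002
```

Request:
{"op": "step_arm", "data": {
  "plan": [
    [[0,0,0.001],[0,0,0]],
    [[0,0,0.001],[0,0,0]]
  ]
}}

```text
time_s: 47.45
eef_pos: [0.6076, -0.0196, 0.0886]
eef_rot: [0.0, 0.688, 0.726, -0.0]
wrist_force: [-9.5, 1.3, 18.6]
opening: 0.005
```

The lever is on a hard stop: the force rose from 1 N to 19 N with almost no travel. I'm retreating and then doing the final checks.

Request:
{"op": "step_arm", "data": {
  "plan": [
    [[0,0,-0.02],[0,0,0]],
    [[0,0,-0.06],[0,0,0]],
    [[0,0,-0.11],[0,0,0]],
    [[0,-0.03,-0.15],[0,0,0]],
    [[0,-0.06,-0.18],[0,0,0]]
  ]
}}

```text
time_s: 47.95
eef_pos: [0.5481, -0.023, 0.2691]
eef_rot: [0.002, 0.688, 0.726, 0.001]
wrist_force: [0.3, 0.7, -0.2]
opening: 0.0
```

Request:
{"op": "step_arm", "data": {
  "plan": [
    [[-0.04,-0.04,0],[0,0,0]],
    [[-0.08,-0.08,0],[0,0,0]],
    [[-0.12,-0.12,0],[0,0,0]],
    [[-0.16,-0.16,0],[0,0,0]],
    [[-0.2,-0.16,0],[0,0,0]]
  ]
}}

```text
time_s: 48.45
eef_pos: [0.3991, -0.2199, 0.2663]
eef_rot: [0.0, 0.688, 0.726, 0.0]
wrist_force: [0.5, -0.9, 0.1]
opening: -0.002
```

```bash
python3 -c "
from h import *
st()
shot('scene','e1'); shot('scene','e2',(280,200,380,290),7); shot('top','e3',(200,80,450,280),3)
"
```

```text
t 48.45 pos [ 0.3991 -0.2199  0.2663] psi 93.08 z [ 0.001 -0.    -1.   ] F [ 0.5 -0.9  0.1] op -0.002
```

View pics/e1.png

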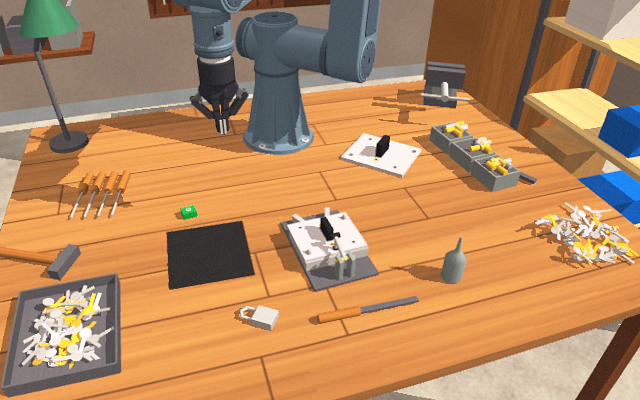

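View pics/e2.png

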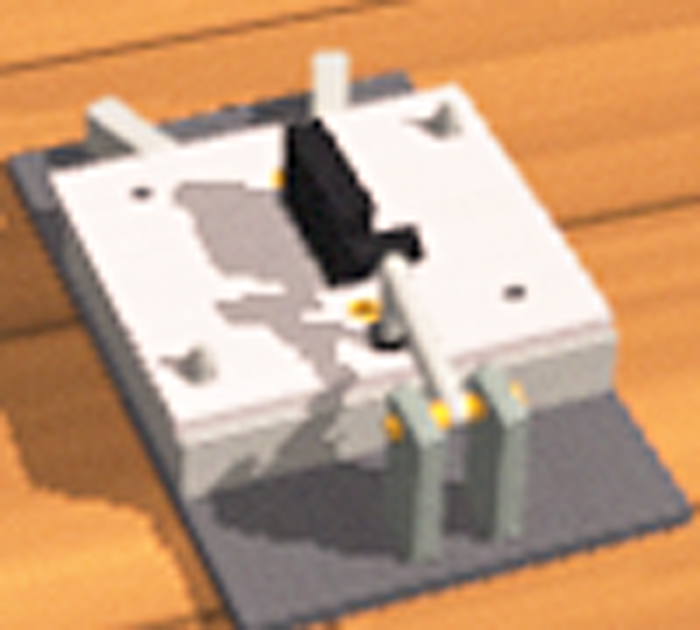

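View pics/e3.png

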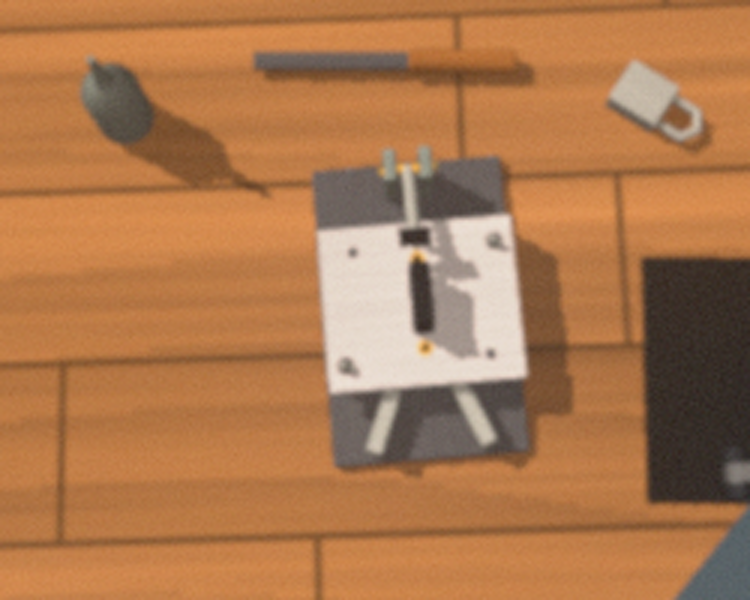

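```bash
python3 -c "
from h import *
st(); print(ticket.hand_in())
"
```

```text
t 48.6 pos [ 0.4003 -0.2225  0.2664] psi 92.7 z [ 0.001 -0.001 -1.   ] F [-0.3  0.6  0.4] op -0.002
the job is handed in; nothing more can be done
None
```

I carried out every step and handed the job in at 48.6 s of the 210 s allowed. No verdict was reported.

**What I did**
- **Lever up:** I swung the lever up by its cross-bar. A picture put it at only about 1.27 rad, so I pushed it on to its end of travel, about 1.55 rad. That push peaked at about 56 N on the wrist before I backed off.
- **Lock bodies:** I set the three brass bodies at the mouth one at a time and pushed each through to the stop. The green look-alike stayed where it was.
- **Template:** I hung the 130 × 152 mm plate on both pins and left the larger plate alone.
- **Lever down:** I brought the lever down and pressed it home from above.

**Last checks**
- **Lock bodies:** Before the template covered them, the three plugs were within about 1 px (about 2 mm) of where a touching row would put them. I could not see the bodies after that.
- **Template:** It looked flat in both final pictures, with both pins through its holes.
- **Lever:** It met a hard stop. The force rose from 1 N to 19 N with under 1 mm of travel, so the foot is resting on the template. The picture alone could only place the angle to about ±0.05 rad.
- **Bystanders:** The oil can, padlock and file looked unmoved, and the arm was clear of everything.

**What disagreed:** The two cameras differed by about 4 mm on the jig's x position. For the template I used the scene camera, which agreed with where the pins showed. While pushing the second and third bodies I also felt an upward force of 8 to 14 N on the fingers that I could not fully explain. The row looked correct afterwards.

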